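# Put away the sample panels and paint pots in the roll-top store

### The job

Clear up after the painting class: roll the store's slatted door fully open, stack all the white sample panels in one square, flush pile on the cork pad inside, long sides together, and stand every small paint pot in a pocket of its own in the grey rack beside it. Then roll the door fully shut again; leave the eraser, the tape roll and the flat tin where they are.

Things in the scene. Friction and masses are not known exactly. Their poses are not given: they have to be found in the camera images.
- tambour (a joint): Roll-up door of the store: 14 level wooden slats, 10 mm thick, in side tracks bent to an arc of radius 160 mm. Rad about track_axis: 0 = fully shut (front), growing as the handle goes up and over to the back; 1.35 = fully open at the stop, wrapped round the back. It stays wherever it is left; 2 to 8 N at the handle move it.
- handle (a point): Middle of the door's level steel grip bar, 12 mm thick, 120 mm long along the store's y, 50 mm clear of the slats. It rides on an arc of radius 215 mm round track_axis: shut, 157 mm in front of the axis and 147 mm above it; fully open, 107 mm behind and 186 mm above. It can be pinched from above all along, one finger on each side; 30 mm are free on the door's side.
- track_axis (a point): Middle of the axis of the door's circular track, inside the store, 60 mm above the table and over the middle of the store. Its axes are the store's: x from the front (towards the robot, where the shut handle is) to the back, y to the left seen from the robot, along the slats, z up.
- store: Fixed plywood cabinet, origin under its middle on the table, axes as track_axis: 356 mm deep (x), 360 mm wide (y; inside -170 to +170), round-topped side walls 238 mm high, front wall 163 mm high at x -142 to -130 mm, wooden deck inside 100 mm above the table. With the door open the inside is free from above from x = -125 to +75 mm; a fixed hood covers the rear.
- pile_pad (a point): Middle of the top of the cork pad fixed on the store's deck, 120 mm (store's x) by 100 mm (store's y), its top 103 mm above the table. It lies at x -15, y +80 mm from track_axis; axes as the store's. The panels are piled here.
- pocket1 (a point): Middle of the mouth of pocket 1 of the grey rack fixed on the deck beside the pad: three square pockets in a row along the store's y, 42 mm wide, 14 mm deep, 51 mm apart, open at the top; the rack's top (the mouths) is 118 mm above the table and the block is 60 mm deep in x. Axes as the store's, z up.
- pocket2 (a point): Middle of the mouth of pocket 2 of the grey rack fixed on the deck beside the pad: three square pockets in a row along the store's y, 42 mm wide, 14 mm deep, 51 mm apart, open at the top; the rack's top (the mouths) is 118 mm above the table and the block is 60 mm deep in x. Axes as the store's, z up.
- pocket3 (a point): Middle of the mouth of pocket 3 of the grey rack fixed on the deck beside the pad: three square pockets in a row along the store's y, 42 mm wide, 14 mm deep, 51 mm apart, open at the top; the rack's top (the mouths) is 118 mm above the table and the block is 60 mm deep in x. Axes as the store's, z up.
- panel1_mid (a point): Centre of a small gessoed sample panel lying flat on the table: wooden plate 70 mm (its x) by 50 mm (its y) by 12 mm thick (z up), white on top, bare wood at the edges, 35 g. The panels are all alike. Two to four are there; None if absent.
- panel2_mid (a point): Centre of a small gessoed sample panel lying flat on the table: wooden plate 70 mm (its x) by 50 mm (its y) by 12 mm thick (z up), white on top, bare wood at the edges, 35 g. The panels are all alike. Two to four are there; None if absent.
- panel3_mid (a point): Centre of a small gessoed sample panel lying flat on the table: wooden plate 70 mm (its x) by 50 mm (its y) by 12 mm thick (z up), white on top, bare wood at the edges, 35 g. The panels are all alike. Two to four are there; None if absent.
- panel4_mid (a point): Centre of a small gessoed sample panel lying flat on the table: wooden plate 70 mm (its x) by 50 mm (its y) by 12 mm thick (z up), white on top, bare wood at the edges, 35 g. The panels are all alike. Two to four are there; None if absent.
- pot1_mid (a point): Centre of a small squat paint pot standing on the table: glass jar with a dark lid, one cylinder 36 mm in diameter and 32 mm high (this point 16 mm above its foot), z up along the pot, 45 g. The pots are all alike. Two or three are there; None if absent.
- pot2_mid (a point): Centre of a small squat paint pot standing on the table: glass jar with a dark lid, one cylinder 36 mm in diameter and 32 mm high (this point 16 mm above its foot), z up along the pot, 45 g. The pots are all alike. Two or three are there; None if absent.
- pot3_mid (a point): Centre of a small squat paint pot standing on the table: glass jar with a dark lid, one cylinder 36 mm in diameter and 32 mm high (this point 16 mm above its foot), z up along the pot, 45 g. The pots are all alike. Two or three are there; None if absent.
- eraser_mid (a point): Bystander: middle of a black eraser block 45 x 22 x 14 mm. Leave alone.
- tape_roll_mid (a point): Bystander: middle of a roll of paper tape lying flat, 64 mm in diameter, 20 mm high. Leave alone.
- pan_tin_mid (a point): Bystander: middle of a flat dark metal tin 65 x 35 x 16 mm. Leave alone.
There are look-alikes about, which are no part of the job. Leave any red or turquoise look-alike of the part that bears pot1_mid alone.

How it is judged:
On the way, in this order (a step that is already met when the one before it is completed fails the run):
1. the door is rolled open (over 1.2 rad) (value of joint tambour above 1.2 rad), for 0.2 s.
2. all panels are piled on the pad and all pots stand in pockets, while the door is open (x of panel1_mid in the frame of pile_pad between -0.03 and 0.03 m and y of panel1_mid in the frame of pile_pad between -0.03 and 0.03 m and z of panel1_mid in the frame of pile_pad between 0.003 and 0.048 m and angle between each of panel1_mid, panel2_mid, panel3_mid, panel4_mid's own z axis and vertical below 0.08 rad and horizontal distance between panel1_mid and panel2_mid below 0.01 m and angle between the x axis of panel1_mid and the x axis of panel2_mid, either way round below 0.15 rad and horizontal distance between each of panel1_mid, panel2_mid and panel3_mid below 0.01 m and angle between the x axis of each of panel1_mid, panel2_mid and the x axis of panel3_mid, either way round below 0.15 rad and horizontal distance between each of panel1_mid, panel2_mid, panel3_mid and panel4_mid below 0.01 m and angle between the x axis of each of panel1_mid, panel2_mid, panel3_mid and the x axis of panel4_mid, either way round below 0.15 rad and x of panel2_mid in the frame of pile_pad between -0.03 and 0.03 m and y of panel2_mid in the frame of pile_pad between -0.03 and 0.03 m and z of panel2_mid in the frame of pile_pad between 0.003 and 0.048 m and x of panel3_mid in the frame of pile_pad between -0.03 and 0.03 m and y of panel3_mid in the frame of pile_pad between -0.03 and 0.03 m and z of panel3_mid in the frame of pile_pad between 0.003 and 0.048 m and x of panel4_mid in the frame of pile_pad between -0.03 and 0.03 m and y of panel4_mid in the frame of pile_pad between -0.03 and 0.03 m and z of panel4_mid in the frame of pile_pad between 0.003 and 0.048 m and ((horizontal distance between pot1_mid and pocket1 below 0.01 m and z of pot1_mid in the frame of pocket1 below 0.009 m) or (horizontal distance between pot1_mid and pocket2 below 0.01 m and z of pot1_mid in the frame of pocket2 below 0.009 m) or (horizontal distance between pot1_mid and pocket3 below 0.01 m and z of pot1_mid in the frame of pocket3 below 0.009 m)) and angle between each of pot1_mid, pot2_mid, pot3_mid's own z axis and vertical below 0.25 rad and ((horizontal distance between pot2_mid and pocket1 below 0.01 m and z of pot2_mid in the frame of pocket1 below 0.009 m) or (horizontal distance between pot2_mid and pocket2 below 0.01 m and z of pot2_mid in the frame of pocket2 below 0.009 m) or (horizontal distance between pot2_mid and pocket3 below 0.01 m and z of pot2_mid in the frame of pocket3 below 0.009 m)) and ((horizontal distance between pot3_mid and pocket1 below 0.01 m and z of pot3_mid in the frame of pocket1 below 0.009 m) or (horizontal distance between pot3_mid and pocket2 below 0.01 m and z of pot3_mid in the frame of pocket2 below 0.009 m) or (horizontal distance between pot3_mid and pocket3 below 0.01 m and z of pot3_mid in the frame of pocket3 below 0.009 m)) and value of joint tambour above 0.8 rad), for 0.2 s.
3. the door is rolled shut (value of joint tambour below 0.05 rad), for 0.2 s.
At the end, for the whole second after the job is handed in: All panels lie flat in one pile on the cork pad (centres within 30 mm of its middle in x and y and 10 mm of one another, parallel within 0.15 rad), each pot stands down in a rack pocket (within 10 mm of its middle), and the door is shut (below 0.05 rad) (x of panel1_mid in the frame of pile_pad between -0.03 and 0.03 m and y of panel1_mid in the frame of pile_pad between -0.03 and 0.03 m and z of panel1_mid in the frame of pile_pad between 0.003 and 0.048 m and angle between each of panel1_mid, panel2_mid, panel3_mid, panel4_mid's own z axis and vertical below 0.08 rad and horizontal distance between panel1_mid and panel2_mid below 0.01 m and angle between the x axis of panel1_mid and the x axis of panel2_mid, either way round below 0.15 rad and horizontal distance between each of panel1_mid, panel2_mid and panel3_mid below 0.01 m and angle between the x axis of each of panel1_mid, panel2_mid and the x axis of panel3_mid, either way round below 0.15 rad and horizontal distance between each of panel1_mid, panel2_mid, panel3_mid and panel4_mid below 0.01 m and angle between the x axis of each of panel1_mid, panel2_mid, panel3_mid and the x axis of panel4_mid, either way round below 0.15 rad and x of panel2_mid in the frame of pile_pad between -0.03 and 0.03 m and y of panel2_mid in the frame of pile_pad between -0.03 and 0.03 m and z of panel2_mid in the frame of pile_pad between 0.003 and 0.048 m and x of panel3_mid in the frame of pile_pad between -0.03 and 0.03 m and y of panel3_mid in the frame of pile_pad between -0.03 and 0.03 m and z of panel3_mid in the frame of pile_pad between 0.003 and 0.048 m and x of panel4_mid in the frame of pile_pad between -0.03 and 0.03 m and y of panel4_mid in the frame of pile_pad between -0.03 and 0.03 m and z of panel4_mid in the frame of pile_pad between 0.003 and 0.048 m and ((horizontal distance between pot1_mid and pocket1 below 0.01 m and z of pot1_mid in the frame of pocket1 below 0.009 m) or (horizontal distance between pot1_mid and pocket2 below 0.01 m and z of pot1_mid in the frame of pocket2 below 0.009 m) or (horizontal distance between pot1_mid and pocket3 below 0.01 m and z of pot1_mid in the frame of pocket3 below 0.009 m)) and angle between each of pot1_mid, pot2_mid, pot3_mid's own z axis and vertical below 0.25 rad and ((horizontal distance between pot2_mid and pocket1 below 0.01 m and z of pot2_mid in the frame of pocket1 below 0.009 m) or (horizontal distance between pot2_mid and pocket2 below 0.01 m and z of pot2_mid in the frame of pocket2 below 0.009 m) or (horizontal distance between pot2_mid and pocket3 below 0.01 m and z of pot2_mid in the frame of pocket3 below 0.009 m)) and ((horizontal distance between pot3_mid and pocket1 below 0.01 m and z of pot3_mid in the frame of pocket1 below 0.009 m) or (horizontal distance between pot3_mid and pocket2 below 0.01 m and z of pot3_mid in the frame of pocket2 below 0.009 m) or (horizontal distance between pot3_mid and pocket3 below 0.01 m and z of pot3_mid in the frame of pocket3 below 0.009 m)) and value of joint tambour below 0.05 rad); the robot touches nothing.
It fails at once if the eraser, the tape roll or the flat tin is shoved more than 60 mm or tipped over (distance of any of eraser_mid, tape_roll_mid, pan_tin_mid from where it was at the start of the episode above 0.06 m or angle between any of eraser_mid, tape_roll_mid, pan_tin_mid's own z axis and vertical above 0.7 rad).
Of panel1, panel2, panel3, panel4 only 2 to 4 are there at a start; the rules pass over those that are not, and their reading is None.
Of pot1, pot2, pot3 only 2 to 3 are there at a start; the rules pass over those that are not, and their reading is None.
At some moment in a run one of pot1, pot2, pot3 may be knocked a few centimetres aside while the robot is not near it.
It also fails if it takes over 210 s, if anything falls off the work surface, if the arm or the gripper's body presses on something with over 40 N, if the wrist force passes 120 N, or if a joint passes its speed limit or range.

### The arm

A 6-joint arm with a two-finger parallel gripper is mounted at the origin on the work surface. World frame = base frame: x ahead of the robot, y to its left, z up, the work surface at z = 0. Lengths are in m, angles in rad, forces in N, time in s.
With the tool pointing down it reaches from about 0.375 to 0.9 m from the base axis. Payload 3.1 kg.
Tool frame: the origin (TCP) lies at the very end of the fingers, on their centre line; the grasp point (between the pads) lies 19 mm behind it; z points along the fingers, y is the line along which they close (so a half turn about z gives the same grasp; the last joint's range is limited). The gripper opens to 87 mm and grips with 3 to 60 N. Pads are 19 mm wide; open, the fingers measure 117 mm over their backs; the gripper's body (75 mm by 190 mm) begins 51 mm behind the grasp point.
Start: joints at [-1.484, 0.527, 1.433, -0, 1.181, -0.178], TCP at [0.164, -0.603, 0.223] pointing down, gripper open.
Joint ranges: [-3.08, 3.08], [-0.75, 2.2], [0.22, 2.44], [-1.43, 4.57], [0, 2.65], [-2.85, 2.85]. Speed limits (rad/s): [2.79, 2.79, 3.14, 3.14, 3.14, 3.14].

### API

Orientations are given as a unit quaternion [x, y, z, w].
In Python, from rig import robot gives the robot as it stands. The module is installed in compiled form; this text tells all that it offers.
- The arm moves only by the tool servo_tool, never from a script. Its argument "rows" is one flat list of numbers, 5 for each row, row after row: the closure, from -1 (fully open) to 1 (shut), so that 0 is half open, then the shift along the tool's x, y, z in m, then the turn about the tool's z in degrees. A call has 1 to 5 rows; each row shifts and turns the commanded pose from where the row before left it, along the tool's axes as they then stand; what a row does not reach is not made up. A row lasts 1/12 s, in which the tool goes at most 41.7 mm and 7.16 degrees, less where a joint would pass 70% of its speed; a pose out of reach is approached as far as the arm can. A call with a gripper value outside its range is refused whole. The fingers move at their own pace and stop on an object; "newtons" is the grip in N (left out, the last holds). Time passes only in rows, so rows that do not move let the fingers close. It gives the time, the measured TCP pose, the force, the opening and the grip force at its end, in the units of the state.
- robot.get_obs(): the state, without advancing time (a new reading comes with each control period).
- robot.camera(name): name is "scene" or "top" or "wrist"; returns a dict with "pixels" (480x640x3 uint8, red, green, blue), "intrinsics" (3x3 intrinsics, pixels), "dist" ([k1, k2, p1, p2, k3] as OpenCV has them; the pictures are not rectified), "rvec" (rotation vector, rad) and "tvec" (3), from world to camera coordinates, as OpenCV has them; the wrist camera has in their place "mount" (4x4, takes a point from camera to tool coordinates, whose origin is the TCP and whose axes are the flange's). Camera axes: x right, y down, z forward; pixel columns grow to the right and rows downward; lengths in m; the calibration is good to about 2 mm. A picture is of the moment at which its call begins: read the wrist's pose just before it. There is no depth.
- robot.hand_in(): hands the job in; it is judged then, once.
Trained networks look in a picture, given as the dict that the camera call returned (one of the last four; its "shot" number tells which), for a name from the list of things; names that differ only in an ending like _2 or _b are one class to them, and where a whole thing is asked for, a point or a joint stands for the part that bears it (a point fixed in the world has none). Each returns a list of dicts, best first, with "score" (0 to 1); they miss things now and then, are a little off and sometimes report something else, mostly with a low value. They report only what shows in the picture. A call takes as long as a camera call. They do not tell look-alikes from the thing itself.
- robot.spot_in(picture, query): "at" ([x, y, z] in m, in world coordinates, good to about 4 mm: the middle of the surface that is visible of it).
- robot.outline_of(picture, query): "region" (480x640 bool, what is visible of it).
- robot.place_of(picture, query): "at" ([x, y, z] in m, in world coordinates, good to about 4 mm: a listed point, or the origin of a listed thing).
The state is a dict: "time": time; "q": joint angles; "joint_velocities": joint speeds; "joint_torque": joint torques, N m; "position": TCP position; "tool_rot": TCP orientation; "ft_force": force on the tool from outside, world axes, zero at the start; "moment": the same for the moment, N m; "grip_width": finger opening in m; "grip_force": force on a finger pad.
Only numpy, scipy, OpenCV 4.12 (cv2) and the standard library are available. Lean on these libraries where they do the work, as an engineer would, in place of code of your own. Each camera call takes 0.05 s, during which the arm holds its last target. There are 200 camera calls.

## Working session

There is one attempt and no reset: what is moved stays moved. The work goes in short steps, Python scripts to look and compute and a tool call to move; the robot and the scene stay as the last step left them, time stands still between calls to the robot, and variables do not carry over. Pictures are saved under pics/ and viewed, at most 14 in all, crops included, and the job is handed in when it is done.

Besides the shell and the picture viewer there is one more tool, called after "Emit:" as name(argument=value, ...), one argument or row to a line, values as JSON. servo_tool: Moves the arm, as the interface text tells. Its arguments: {"type":"object","properties":{"rows":{"type":"array","items":{"type":"number"}},"newtons":{"type":"number"}},"required":["rows"]}

```bash
mkdir -p pics
cat > h.py <<'E'
import numpy as np, cv2
from rig import robot
from scipy.spatial.transform import Rotation as R
def save(p,n,crop=None,scale=1):
    im=p["pixels"][:,:,::-1]
    if crop: x0,y0,x1,y1=crop; im=im[y0:y1,x0:x1]
    cv2.imwrite("pics/"+n+".png",cv2.resize(im,None,fx=scale,fy=scale,interpolation=cv2.INTER_CUBIC))
def cam(p,obs=None):
    if "rvec" in p: 
        Rm=cv2.Rodrigues(np.array(p["rvec"],float))[0]; t=np.array(p["tvec"],float).ravel()
        return Rm,t
    o=obs; T=np.eye(4); T[:3,:3]=R.from_quat(o["tool_rot"]).as_matrix(); T[:3,3]=o["position"]
    M=np.linalg.inv(T@np.array(p["mount"])); return M[:3,:3],M[:3,3]
def px2w(p,uv,z,obs=None):
    Rm,t=cam(p,obs); uv=np.array(uv,float).reshape(-1,1,2)
    n=cv2.undistortPoints(uv,np.array(p["intrinsics"]),np.array(p["dist"])).reshape(-1,2)
    d=np.c_[n,np.ones(len(n))]@Rm; c=-Rm.T@t
    return c+d*((z-c[2])/d[:,2])[:,None]
def w2px(p,X,obs=None):
    Rm,t=cam(p,obs)
    return cv2.projectPoints(np.array(X,float).reshape(-1,1,3),cv2.Rodrigues(Rm)[0],t,np.array(p["intrinsics"]),np.array(p["dist"]))[0].reshape(-1,2)
def rectfix(p,mask,z,obs=None):
    "min-area rect (world) of mask's outline at height z: centre, sizes, yaw of long side deg"
    c=max(cv2.findContours(mask.astype(np.uint8),0,1)[0],key=cv2.contourArea)
    w=px2w(p,c.reshape(-1,2),z,obs)[:,:2]
    (cx,cy),(a,b),th=cv2.minAreaRect((w*1000).astype(np.float32))
    if a<b: a,b,th=b,a,th+90
    return np.round([cx,cy,a,b,(th+90)%180-90],1)
E
python3 - <<'E'
from h import *
np.set_printoptions(precision=3,suppress=True)
for n in ("top","scene"):
    p=robot.camera(n); save(p,n+"0")
    for q in ("panel1_mid","pot1_mid","eraser_mid","tape_roll_mid","pan_tin_mid","handle","track_axis","pile_pad","pocket1","pocket2","pocket3","store"):
        print(n,q,[(np.round(d["at"],3).tolist(),round(d["score"],2),w2px(p,d["at"]).round().tolist()[0]) for d in robot.place_of(p,q)][:7])
print(robot.get_obs())
E
```

```text
top panel1_mid []
top pot1_mid [([0.684, -0.298, 0.018], 0.73, [419.0, 185.0]), ([0.533, -0.232, 0.017], 0.7, [394.0, 246.0]), ([0.517, -0.299, 0.017], 0.47, [421.0, 252.0]), ([0.608, -0.259, 0.016], 0.44, [404.0, 216.0])]
top eraser_mid [([0.504, -0.119, 0.005], 0.45, [348.0, 259.0])]
top tape_roll_mid [([0.336, -0.218, 0.013], 0.77, [390.0, 326.0])]
top pan_tin_mid [([0.602, -0.357, 0.006], 0.81, [443.0, 218.0])]
top handle [([0.384, 0.203, 0.213], 0.83, [203.0, 309.0])]
top track_axis []
top pile_pad [([0.42, -0.151, 0.006], 0.54, [362.0, 292.0]), ([0.333, -0.218, 0.013], 0.37, [390.0, 328.0])]
top pocket1 [([0.517, -0.386, 0.006], 0.57, [455.0, 252.0])]
top pocket2 [([0.517, -0.386, 0.006], 0.57, [455.0, 252.0])]
top pocket3 [([0.517, -0.386, 0.006], 0.57, [455.0, 252.0])]
top store [([0.386, 0.204, 0.214], 0.27, [202.0, 307.0])]
scene panel1_mid []
scene pot1_mid [([0.521, -0.298, 0.01], 0.89, [209.0, 265.0]), ([0.69, -0.297, 0.015], 0.86, [174.0, 334.0]), ([0.531, -0.232, 0.015], 0.78, [238.0, 272.0])]
scene eraser_mid [([0.508, -0.116, 0.012], 0.76, [297.0, 274.0])]
scene tape_roll_mid [([0.331, -0.223, 0.009], 0.87, [271.0, 208.0])]
scene pan_tin_mid [([0.602, -0.357, 0.008], 0.57, [166.0, 292.0])]
scene handle [([0.387, 0.201, 0.211], 0.57, [482.0, 182.0])]
scene track_axis []
scene pile_pad [([0.616, -0.114, 0.016], 0.28, [283.0, 318.0])]
scene pocket1 []
scene pocket2 []
scene pocket3 []
scene store [([0.599, -0.361, 0.009], 0.63, [164.0, 290.0])]
{'time': 1.3, 'q': array([-1.483,  0.527,  1.433,  0.   ,  1.181, -0.179]), 'joint_velocities': array([ 0.001,  0.001,  0.   , -0.   , -0.   ,  0.001]), 'joint_torque': array([  0.002, -44.001, -17.698,   0.063,   0.051,  -0.   ]), 'position': array([ 0.164, -0.603,  0.223]), 'tool_rot': array([0.991, 0.133, 0.   , 0.   ]), 'ft_force': array([0.259, 0.018, 1.629]), 'moment': array([-0.011, -0.024,  0.047]), 'grip_force': 0.0, 'grip_width': 0.08723769418681492}
```

View pics/top0.png

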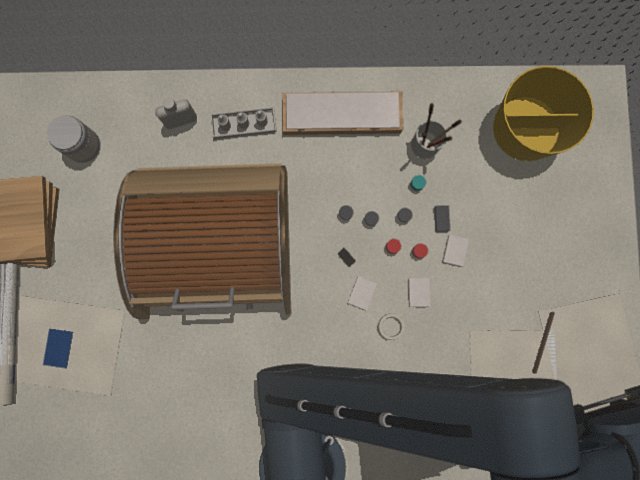

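View pics/scene0.png

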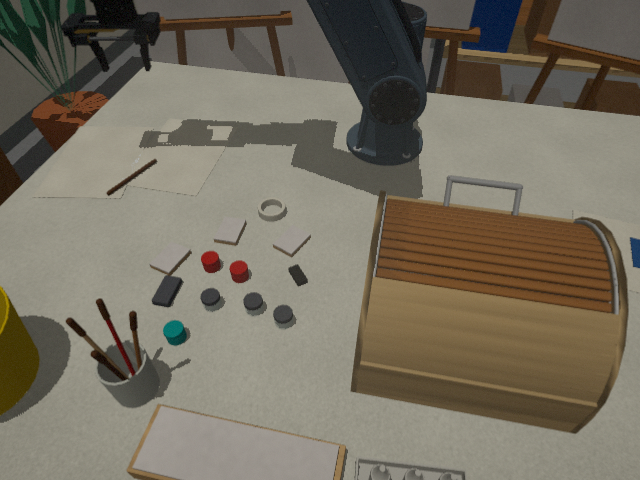

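Run:
```python
from h import *
p=robot.camera("top"); im=p["pixels"]
for c in ((362,292),(419,292),(456,250)):
    m=np.zeros((482,642),np.uint8); g=cv2.cvtColor(im,cv2.COLOR_RGB2BGR)
    cv2.floodFill(g.copy(),m,c,0,(9,9,9),(9,9,9),cv2.FLOODFILL_MASK_ONLY|cv2.FLOODFILL_FIXED_RANGE|(255<<8))
    print("panel",c,rectfix(p,m[1:-1,1:-1]>0,0.012))
for q in ("handle","store"):
    for d in robot.outline_of(p,q)[:1]:
        m=d["region"]; ys,xs=np.nonzero(m); print(q,d["score"],xs.min(),xs.max(),ys.min(),ys.max(),m.sum())
        if q=="handle": hm=m
c=(345,213),(371,219),(404,216)
print("pots",px2w(p,c,0.032).round(3).tolist())
v=np.zeros_like(im);v=im.copy();v[hm]=(0,255,0)
big=[im[150:330,105:300],v[280:330,150:260]]
cv2.imwrite("pics/store0.png",cv2.resize(big[0][:,:,::-1],None,fx=3.3,fy=3.3,interpolation=cv2.INTER_CUBIC))
cv2.imwrite("pics/pots0.png",cv2.resize(im[160:340,320:480,::-1],None,fx=3.3,fy=3.3,interpolation=cv2.INTER_CUBIC))
print(rectfix(p,hm,0.207))
```

```text
panel (362, 292) [ 419.3 -152.2   68.9   49.6  -21.9]
panel (419, 292) [ 421.4 -293.6   68.7   49.5   -0.7]
panel (456, 250) [ 524.9 -386.9   74.1   52.1  -13.8]
handle 0.78 123 280 194 308 14929
store 0.92 112 290 163 318 24296
pots [[0.614, -0.112, 0.032], [0.598, -0.175, 0.032], [0.605, -0.256, 0.032]]
[506.5 208.  335.9 242.3 -88.8]
```

View pics/store0.png

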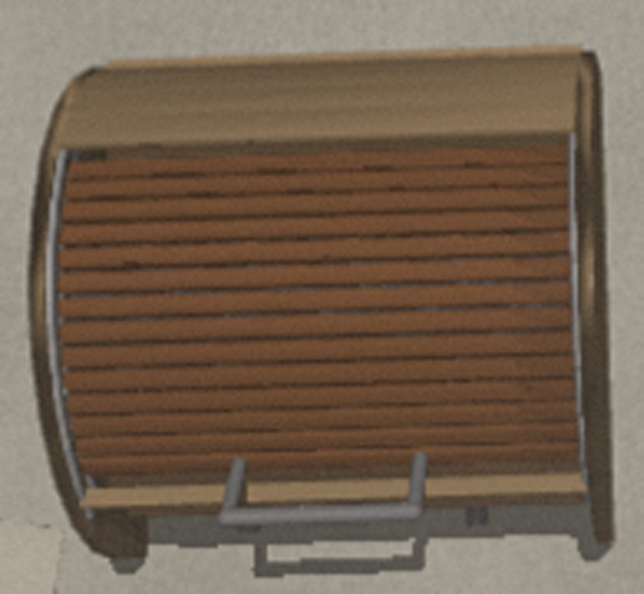

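View pics/pots0.png

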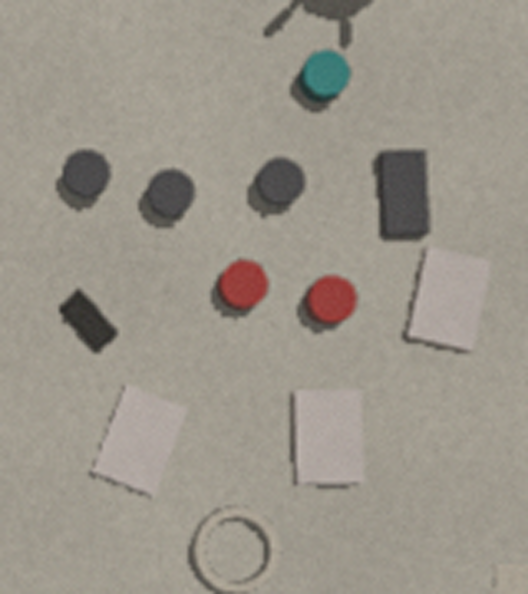

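Run:
```python
from h import *
p=robot.camera("top")
f=lambda a:[(105+x/3.3,150+y/3.3) for x,y in a]
def ln(n,a,z):
    w=px2w(p,f(a),z); d=w[0]-w[1]; print(n,w.round(3).tolist(),"len",np.linalg.norm(d).round(3),"yaw",np.degrees(np.arctan2(-d[0],d[1])).round(2),"mid",w.mean(0).round(4))
ln("bar",((224,517),(419,511)),.207)
ln("fwall",((88,492),(585,475)),.163)
ln("rear",((105,64),(585,47)),.1)
ln("slat",((63,322),(578,312)),.222)
ln("slat2",((65,250),(574,234)),.222)
```

```text
bar [[0.389, 0.267, 0.207], [0.391, 0.141, 0.207]] len 0.126 yaw 1.12 mid [0.3902 0.2041 0.207 ]
fwall [[0.407, 0.369, 0.163], [0.414, 0.036, 0.163]] len 0.333 yaw 1.31 mid [0.4106 0.2027 0.163 ]
rear [[0.714, 0.382, 0.1], [0.721, 0.038, 0.1]] len 0.344 yaw 1.29 mid [0.7175 0.21   0.1   ]
slat [[0.515, 0.369, 0.222], [0.517, 0.037, 0.222]] len 0.332 yaw 0.42 mid [0.5163 0.203  0.222 ]
slat2 [[0.562, 0.369, 0.222], [0.568, 0.039, 0.222]] len 0.329 yaw 1.09 mid [0.565 0.204 0.222]
```

Emit:
servo_tool(
  rows=[-1,0,0,-0.01,-6.9,-1,0,0,-0.01,-6.9,-1,0,0,-0.01,-6.9,-1,0,0,-0.01,-6.9,-1,0,0,-0.01,-6.9],
)

```text
time: 1.92
position: [0.1642, -0.603, 0.273]
tool_rot: [0.906, 0.423, 0.0, -0.0]
ft_force: [0.1, -0.2, -0.5]
grip_width: 0.0873
grip_force: 0.0
```

Emit:
servo_tool(
  rows=[-1,0,0,-0.01,-6.9,-1,0,0,-0.01,-6.9,-1,0,0,-0.01,-6.9,-1,0,0,-0.01,-6.9,-1,0,0,0,-6.9],
)

```text
time: 2.33
position: [0.1643, -0.6042, 0.315]
tool_rot: [0.74, 0.673, -0.001, 0.002]
ft_force: [1.6, -0.1, 0.4]
grip_width: 0.0869
grip_force: 0.0
```

Emit:
servo_tool(
  rows=[-1,0,0,0,-6.9,-1,0.03,0.026,0,0,-1,0.03,0.026,0,0,-1,0.03,0.026,0,0,-1,0.03,0.026,0,0],
)

```text
time: 2.75
position: [0.2664, -0.4797, 0.3125]
tool_rot: [0.701, 0.714, 0.0, 0.0]
ft_force: [1.2, 0.1, 0.1]
grip_width: 0.0869
grip_force: 0.0
```

Emit:
servo_tool(
  rows=[-1,0.03,0.028,0,0,-1,0.03,0.028,0,0,-1,0.03,0.028,0,0,-1,0.03,0.028,0,0,-1,0.03,0.024,0,0],
)

```text
time: 3.17
position: [0.4003, -0.3267, 0.3129]
tool_rot: [0.7, 0.714, 0.0, 0.001]
ft_force: [0.6, -0.9, 0.9]
grip_width: 0.0873
grip_force: 0.0
```

Emit:
servo_tool(
  rows=[-1,0.04,0,0,0,-1,0.04,0,0,0,-1,0.04,0,0,0,-1,0.04,0,0,0,-1,0.04,0,0,0],
)

```text
time: 3.58
position: [0.3945, -0.1265, 0.3127]
tool_rot: [0.7, 0.714, 0.0, 0.0]
ft_force: [0.3, 0.4, -0.3]
grip_width: 0.0868
grip_force: 0.0
```

Emit:
servo_tool(
  rows=[-1,0.04,0,0,0,-1,0.04,0,0,0,-1,0.04,0,0,0,-1,0.04,0,0,0,-1,0.04,0,0,0],
)

```text
time: 4.0
position: [0.3905, 0.0734, 0.313]
tool_rot: [0.7, 0.714, 0.0, 0.0]
ft_force: [0.1, 0.0, -0.3]
grip_width: 0.0869
grip_force: 0.0
```

Emit:
servo_tool(
  rows=[-1,0.035,0,0,0,-1,0.035,0,0,0,-1,0.035,0,0,0,-1,0.03,0,0,0,-1,0,0,0,0],
)

```text
time: 4.42
position: [0.3879, 0.211, 0.3129]
tool_rot: [0.698, 0.716, 0.001, -0.001]
ft_force: [-0.5, -0.6, 0.4]
grip_width: 0.0868
grip_force: 0.0
```

```bash
cat >> h.py <<'E'
def pose(o):
    q=o["tool_rot"]; return np.r_[o["position"]*1000,np.degrees(2*np.arctan2(q[1],q[0]))]
def go(o,x,y,yaw=None):
    "mm shift in tool axes (after turning to yaw) and turn deg"
    P=pose(o); 
    turn=0 if yaw is None else -((yaw-P[3]+90)%180-90)
    a=np.radians(P[3]-turn); d=np.array([x,y])-P[:2]
    return dict(tx=round(float(d@[np.cos(a),np.sin(a)]),1),ty=round(float(d@[np.sin(a),-np.cos(a)]),1),turn=round(float(turn),1),z=P[2].round(1),yaw=P[3].round(2))
E
python3 - <<'E'
from h import *
o=robot.get_obs(); p=robot.camera("wrist"); save(p,"w1")
print(pose(o),o["q"].round(2),go(o,388,204))
for q in ("handle","track_axis"):
  print(q,[(np.round(d["at"],4).tolist(),round(d["score"],2)) for d in robot.place_of(p,q)])
print(w2px(p,[[.388,.264,.207],[.388,.144,.207]],o))
E
```

```text
[387.92503743 210.98688827 312.87498847  91.44658503] [0.24 0.16 1.74 0.   1.23 0.22] {'tx': -7.0, 'ty': -0.1, 'turn': 0.0, 'z': np.float64(312.9), 'yaw': np.float64(91.45)}
handle [([0.3914, 0.2041, 0.2129], 0.73)]
track_axis []
[[317.72555167 166.18685966]
 [314.0307241  308.03924874]]
```

View pics/w1.png

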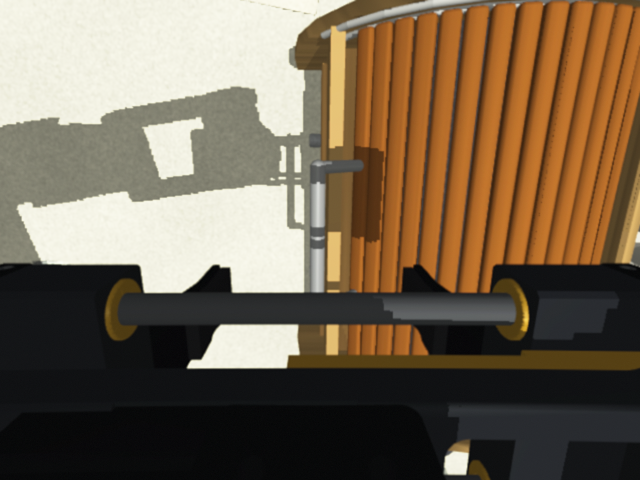

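Emit:
servo_tool(
  rows=[0.1,-0.007,0,0.02,0,0.1,0,0,0.02,0,0.1,0,0,0.02,0,0.1,0,0,0.01,0,0.1,0,0,0,0],
  newtons=25,
)

```text
time: 4.98
position: [0.3869, 0.1975, 0.2406]
tool_rot: [0.701, 0.713, -0.003, -0.001]
ft_force: [-0.2, 0.1, -0.4]
grip_width: 0.0617
grip_force: 0.0
```

Emit:
servo_tool(
  rows=[0.1,0,0,0.025,0,0.1,0,0,0.028,0,0.1,0,0,0,0,1,0,0,0,0,1,0,0,0,0],
)

```text
time: 5.4
position: [0.3896, 0.1992, 0.1908]
tool_rot: [0.7, 0.714, 0.001, 0.001]
ft_force: [-0.3, 0.6, 0.6]
grip_width: 0.0332
grip_force: 0.0
```

Emit:
servo_tool(
  rows=[1,0,0,0,0,1,0,0,0,0,1,0,0,0,0],
)

```text
time: 5.65
position: [0.3892, 0.1997, 0.1907]
tool_rot: [0.7, 0.714, 0.001, 0.001]
ft_force: [-0.3, 0.1, -0.0]
grip_width: 0.0136
grip_force: 0.0
```

```bash
python3 -c "
import numpy as np
f=136.9-np.degrees(np.linspace(0,1.35,16));x=215*np.cos(np.radians(f));z=215*np.sin(np.radians(f))
print(np.c_[np.diff(x),-np.diff(z)].round(1).tolist())"
```

```text
[[13.8, -13.5], [15.0, -12.2], [16.0, -10.8], [16.9, -9.3], [17.7, -7.8], [18.3, -6.2], [18.8, -4.5], [19.1, -2.8], [19.3, -1.0], [19.3, 0.7], [19.2, 2.4], [18.9, 4.2], [18.4, 5.8], [17.8, 7.5], [17.1, 9.0]]
```

Emit:
servo_tool(
  rows=[1,0,0,0,0,1,0,0,0,0],
)

```text
time: 5.82
position: [0.3887, 0.1997, 0.1904]
tool_rot: [0.7, 0.714, 0.001, 0.0]
ft_force: [-1.9, 0.5, 5.0]
grip_width: 0.0109
grip_force: 25.0
```

Emit:
servo_tool(
  rows=[1,0,0.014,-0.0135,0,1,0,0.015,-0.012,0,1,0,0.016,-0.011,0,1,0,0.017,-0.0095,0,1,0,0.0175,-0.008,0],
)

```text
time: 6.23
position: [0.4658, 0.2011, 0.2427]
tool_rot: [0.7, 0.714, -0.002, -0.002]
ft_force: [-0.1, 0.5, -10.3]
grip_width: 0.0109
grip_force: 25.0
```

Emit:
servo_tool(
  rows=[1,0,0.018,-0.006,0,1,0,0.019,-0.0045,0,1,0,0.019,-0.003,0,1,0,0.0193,-0.001,0,1,0,0.0193,0.0007,0],
)

```text
time: 6.65
position: [0.5615, 0.2029, 0.2573]
tool_rot: [0.7, 0.714, -0.002, -0.001]
ft_force: [-2.9, -0.7, 0.8]
grip_width: 0.0111
grip_force: 25.0
```

Emit:
servo_tool(
  rows=[1,0,0.019,0.0024,0,1,0,0.019,0.004,0,1,0,0.0185,0.006,0,1,0,0.0178,0.0075,0,1,0,0.017,0.009,0],
)

```text
time: 7.07
position: [0.6502, 0.2043, 0.2283]
tool_rot: [0.7, 0.714, -0.005, -0.004]
ft_force: [-43.9, -4.3, 37.6]
grip_width: 0.0113
grip_force: 24.4
```

Emit:
servo_tool(
  rows=[1,0,0,0,0,1,0,0,0,0],
)

```text
time: 7.23
position: [0.6495, 0.2042, 0.2266]
tool_rot: [0.7, 0.714, -0.005, -0.004]
ft_force: [-6.5, -1.0, 2.1]
grip_width: 0.0108
grip_force: 25.0
```

Emit:
servo_tool(
  rows=[0.1,0,0,0,0,0.1,0,0,0,0,0.1,0,0,0,0,0.1,0,0,-0.02,0,0.1,0,0,-0.03,0],
)

```text
time: 7.65
position: [0.6522, 0.2045, 0.2753]
tool_rot: [0.7, 0.714, -0.003, -0.002]
ft_force: [0.7, 0.5, -0.6]
grip_width: 0.0351
grip_force: 0.0
```

Emit:
servo_tool(
  rows=[0.1,0,0,-0.04,0,0.1,0,0,-0.04,0,-1,-0.03,-0.02,-0.02,0,-1,-0.03,-0.03,0,0,-1,-0.02,-0.03,0,0],
)

```text
time: 8.07
position: [0.5772, 0.1221, 0.3809]
tool_rot: [0.7, 0.714, 0.002, 0.003]
ft_force: [-0.4, -0.1, -0.1]
grip_width: 0.0519
grip_force: 0.0
```

Emit:
servo_tool(
  rows=[-1,-0.01,-0.03,0,0,-1,-0.01,-0.03,0,0,-1,0,0,0,0],
)

```text
time: 8.32
position: [0.5107, 0.1015, 0.3788]
tool_rot: [0.701, 0.714, -0.002, -0.001]
ft_force: [-1.0, -0.0, -0.1]
grip_width: 0.0712
grip_force: 0.0
```

Run:
```python
from h import *
o=robot.get_obs(); p=robot.camera("wrist"); save(p,"w2")
print(pose(o),"cam pos",-cam(p,o)[0].T@cam(p,o)[1])
P=lambda p:[print(q,[(np.round(d["at"],4).tolist(),round(d["score"],2)) for d in robot.place_of(p,q)]) for q in ("track_axis","pile_pad","pocket1","pocket2","pocket3","handle")]
P(p); t=robot.camera("top"); P(t)
```

```text
[510.68779543 101.47457182 378.77524636  91.06499165] cam pos [0.51070202 0.16904523 0.54072508]
track_axis []
pile_pad [([0.521, 0.2892, 0.1031], 0.66)]
pocket1 [([0.5267, 0.1441, 0.1179], 0.87), ([0.5296, 0.0916, 0.1202], 0.86)]
pocket2 [([0.5267, 0.1441, 0.1179], 0.87), ([0.5296, 0.0916, 0.1202], 0.86)]
pocket3 [([0.5267, 0.1441, 0.1179], 0.87), ([0.5296, 0.0916, 0.1202], 0.86)]
handle [([0.6516, 0.207, 0.2424], 0.72), ([0.5069, -0.1179, 0.0072], 0.19)]
track_axis []
pile_pad [([0.5228, 0.2838, 0.1059], 0.97)]
pocket1 [([0.5238, 0.1959, 0.1162], 0.79), ([0.5257, 0.0926, 0.114], 0.7), ([0.5397, 0.2076, -0.0003], 0.32)]
pocket2 [([0.5238, 0.1959, 0.1162], 0.79), ([0.5257, 0.0926, 0.114], 0.7), ([0.5397, 0.2076, -0.0003], 0.32)]
pocket3 [([0.5238, 0.1959, 0.1162], 0.79), ([0.5257, 0.0926, 0.114], 0.7), ([0.5397, 0.2076, -0.0003], 0.32)]
handle [([0.5219, 0.283, 0.1037], 0.16)]
```

View pics/w2.png

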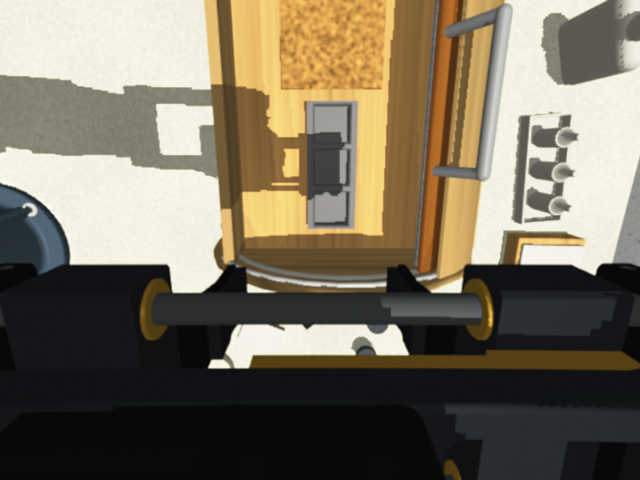

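Run:
```python
from h import *
o=robot.get_obs(); p=robot.camera("wrist")
print(px2w(p,[(307,101),(356,101),(307,228),(356,228),(331.5,164.5)],.118,o).round(4))
print(px2w(p,[(280,88),(384,88)],.103,o).round(4))
t=robot.camera("top"); save(t,"top1",(105,150,300,330),3.3)
P=lambda p:[print(q,[(np.round(d["at"],4).tolist(),round(d["score"],2)) for d in robot.spot_in(p,q)]) for q in ("pile_pad","pocket1","store")]
a=np.radians(1.2)
s=lambda x,y:[.544+x*np.cos(a)-y*np.sin(a),.2065+x*np.sin(a)+y*np.cos(a)]
print("pad",s(-.015,.08)); print(w2px(p,[s(-.015,y)+[.118] for y in(-.01,-.061,-.112)],o))
```

```text
[[0.5032 0.2208 0.118 ]
 [0.5601 0.2218 0.118 ]
 [0.5051 0.0692 0.118 ]
 [0.5677 0.0704 0.118 ]
 [0.5339 0.1492 0.118 ]]
[[0.4704 0.2363 0.103 ]
 [0.5942 0.2386 0.103 ]]
pad [np.float64(0.5273278961572088), np.float64(0.2861683183797373)]
[[328.76810073 123.79036984]
 [328.40170313 167.81761768]
 [328.06633659 209.0685812 ]]
```

Run:
```python
from h import *
o=robot.get_obs(); p=robot.camera("wrist"); t=robot.camera("top")
a=cv2.resize(p["pixels"][80:240,260:400],None,fx=3.7,fy=3.7,interpolation=cv2.INTER_CUBIC)
c=w2px(t,[.53,.146,.118])[0].astype(int); print(c)
b=t["pixels"][c[1]-30:c[1]+30,c[0]-45:c[0]+17]; b=cv2.resize(b,None,fx=4.5,fy=4.5,interpolation=cv2.INTER_CUBIC)
W=np.zeros((600,800,3),np.uint8); W[:a.shape[0],:a.shape[1]]=a; W[:b.shape[0],a.shape[1]+2:a.shape[1]+2+b.shape[1]]=b
print(a.shape,b.shape,"top crop origin",c[0]-45,c[1]-30)
cv2.imwrite("pics/rack.png",W[:,:,::-1])
```

```text
[235 244]
(592, 518, 3) (270, 279, 3) top crop origin 190 214
```

View pics/rack.png

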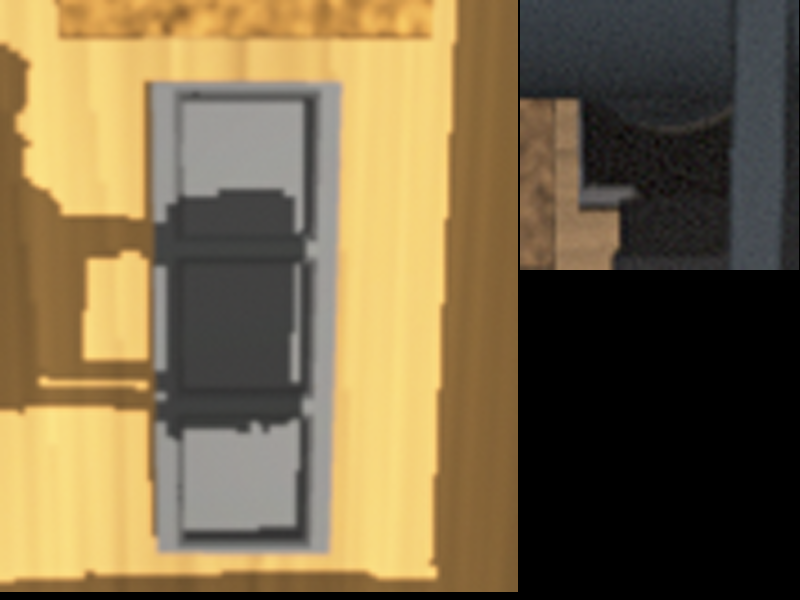

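Run:
```python
from h import *
o=robot.get_obs(); p=robot.camera("wrist")
f=lambda a:[(260+x/3.7-.4,80+y/3.7-.4) for x,y in a]
w=px2w(p,f([(150,83),(341,83),(157,552),(329,552)]),.118,o);print(w.round(4),w.mean(0))
w=px2w(p,f([(177,92),(317,92),(180,544),(308,544)]),.118,o);print(w.round(4),w.mean(0))
print(px2w(p,f([(58,38),(433,38)]),.103,o).round(4))
g=cv2.Canny(p["pixels"],60,120)
```

```text
[[0.4952 0.2194 0.118 ]
 [0.5552 0.2206 0.118 ]
 [0.4987 0.0679 0.118 ]
 [0.5582 0.0691 0.118 ]] [0.5267968 0.1442415 0.118    ]
[[0.5037 0.217  0.118 ]
 [0.5477 0.2178 0.118 ]
 [0.5066 0.0709 0.118 ]
 [0.5508 0.0718 0.118 ]] [0.52720713 0.14435324 0.118     ]
[[0.4647 0.2341 0.103 ]
 [0.5855 0.2364 0.103 ]]
```

Emit:
servo_tool(
  rows=[-1,-0.04,0.008,0,0,-1,-0.04,0.008,0,0,-1,-0.04,0.008,0,0,-1,-0.04,0.008,0,0,-1,-0.04,0.008,-0.005,0],
)

```text
time: 9.68
position: [0.5598, -0.0981, 0.3827]
tool_rot: [0.7, 0.714, -0.0, -0.001]
ft_force: [0.8, -0.3, 0.4]
grip_width: 0.0871
grip_force: 0.0
```

Emit:
servo_tool(
  rows=[-1,-0.04,0.008,0.02,0,-1,-0.04,0.008,0.02,0,-1,-0.04,0.008,0.02,0,-1,-0.035,0.008,0.02,0,-1,-0.025,0.008,0,0],
)

```text
time: 10.1
position: [0.5995, -0.2682, 0.3034]
tool_rot: [0.701, 0.713, -0.001, -0.004]
ft_force: [-0.6, -0.3, -0.3]
grip_width: 0.087
grip_force: 0.0
```

Emit:
servo_tool(
  rows=[-1,0,0,0,0,-1,0,0,0,0],
)

```text
time: 10.27
position: [0.6015, -0.2674, 0.3074]
tool_rot: [0.701, 0.713, 0.0, -0.001]
ft_force: [-0.9, 0.3, -0.1]
grip_width: 0.0868
grip_force: 0.0
```

```bash
cat >> h.py <<'E'
def blobs(p,o,kind):
    "pot: dark blobs (area,centre at lid height); panel: white-grey rects"
    hsv=cv2.cvtColor(p["pixels"],cv2.COLOR_RGB2HSV)
    out=[]
    for d in robot.outline_of(p,"pot1_mid" if kind=="pot" else "panel1_mid"):
        m=d["region"]; z=.032 if kind=="pot" else .012
        ys,xs=np.nonzero(m)
        if kind=="pot":
            (cx,cy),r=cv2.minEnclosingCircle(np.c_[xs,ys].astype(np.float32))
            out.append((d["score"],px2w(p,[(cx,cy)],.028,o)[0].round(4)[:2],round(r,1),(int(cx),int(cy)),np.median(hsv[m],0)))
        else: out.append((d["score"],rectfix(p,m,z,o),(int(xs.mean()),int(ys.mean())),np.median(hsv[m],0)))
    return out
E
python3 - <<'E'
from h import *
o=robot.get_obs(); p=robot.camera("wrist"); save(p,"w3"); print(pose(o))
for d in robot.place_of(p,"pot1_mid"): print(np.round(d["at"],4),d["score"])
for b in blobs(p,o,"pot")+blobs(p,o,"panel"): print(b)
E
```

```text
[ 601.50049395 -267.42637483  307.37419241   90.98264748]
[ 0.5169 -0.2939  0.0188] 0.92
[ 0.608  -0.2561  0.0177] 0.87
[ 0.5275 -0.2336  0.0169] 0.68
[ 0.418  -0.2959  0.0061] 0.25
(0.97, array([ 0.5201, -0.2939]), 15.0, (254, 218), array([  1., 255., 210.]))
(0.96, array([ 0.6862, -0.2946]), 15.5, (380, 221), array([ 88., 255., 176.]))
(0.75, array([ 0.6062, -0.2593]), 14.6, (320, 193), array([108.,  18.,  68.]))
(0.57, array([ 0.5314, -0.23  ]), 15.1, (262, 170), array([  1., 245.,  99.]))
```

View pics/w3.png

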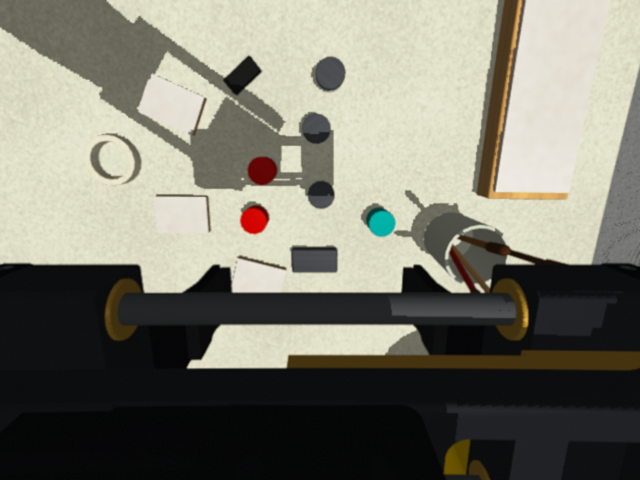

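Run:
```python
from h import *
o=robot.get_obs(); p=robot.camera("wrist")
g=cv2.cvtColor(p["pixels"],cv2.COLOR_RGB2HSV)
m=((g[:,:,1]<60)&(g[:,:,2]<120)).astype(np.uint8)
c=cv2.HoughCircles(cv2.medianBlur(p["pixels"][:,:,0],3)[:250],cv2.HOUGH_GRADIENT,1,30,param1=100,param2=12,minRadius=12,maxRadius=17)
for x,y,r in c[0]:
  w=px2w(p,[(x,y)],.032,o)[0]; print((x,y,r),w.round(4)[:2], px2w(p,[(x,y),(x+r,y)],.032,o).ptp(0)[0] if 0 else "")
for u in ((320,194),(316,128),(330,73)): print(u,px2w(p,[u],.030,o)[0].round(4))
print(go(o,606,-259,91.2))
```

```text
(np.float32(328.5), np.float32(75.5), np.float32(16.4)) [ 0.613  -0.1158] 
(np.float32(380.5), np.float32(224.5), np.float32(13.0)) [ 0.6874 -0.2953] 
(np.float32(319.5), np.float32(195.5), np.float32(14.1)) [ 0.6057 -0.2585] 
(np.float32(315.5), np.float32(128.5), np.float32(16.4)) [ 0.5988 -0.1758] 
(np.float32(106.5), np.float32(158.5), np.float32(16.4)) [ 0.3381 -0.2182] 
(np.float32(252.5), np.float32(218.5), np.float32(15.2)) [ 0.5181 -0.2908] 
(320, 194) [ 0.6063 -0.2568  0.03  ]
(316, 128) [ 0.5994 -0.1751  0.03  ]
(330, 73) [ 0.6147 -0.1127  0.03  ]
{'tx': 5.4, 'ty': 4.5, 'turn': 0.0, 'z': np.float64(309.2), 'yaw': np.float64(91.21)}
```

Emit:
servo_tool(
  rows=[-0.25,0,0,0.03,7,-0.25,0.006,0.004,0.03,7,-0.25,0,0,0.03,7,-0.25,0,0,0.03,7,-0.25,0,0,0.03,7],
  newtons=5,
)

```text
time: 10.93
position: [0.6066, -0.259, 0.1583]
tool_rot: [0.883, 0.469, 0.0, 0.001]
ft_force: [0.3, -0.0, -0.8]
grip_width: 0.0613
grip_force: 0.0
```

Emit:
servo_tool(
  rows=[-0.25,0,0,0.03,7,-0.25,0,0,0.03,7,-0.25,0,0,0.01,7,-0.25,0,0,0.01,7,-0.25,0,0,0,7],
)

```text
time: 11.35
position: [0.605, -0.2582, 0.0763]
tool_rot: [0.983, 0.181, -0.002, -0.001]
ft_force: [0.5, 0.3, 0.5]
grip_width: 0.0547
grip_force: 0.0
```

Emit:
servo_tool(
  rows=[-0.25,0,0,0,7,-0.25,0,0,0,7,-0.25,0,0,0,6,-0.25,0,0,0,0,-0.25,0,0,0,0],
)

```text
time: 11.77
position: [0.6066, -0.2595, 0.0792]
tool_rot: [1.0, 0.012, 0.0, 0.0]
ft_force: [0.2, 0.2, 0.2]
grip_width: 0.0543
grip_force: 0.0
```

Run:
```python
from h import *
o=robot.get_obs(); p=robot.camera("wrist"); print(o["time"],pose(o),go(o,606,-258))
for i in range(4): p=robot.camera("top"); o=robot.get_obs(); print(o["time"],pose(o),o["joint_velocities"].round(3))
```

```text
11.7667 [ 606.61297242 -259.53197962   79.1865619     1.36266801] {'tx': -0.6, 'ty': -1.5, 'turn': 0.0, 'z': np.float64(79.2), 'yaw': np.float64(1.36)}
11.8667 [ 606.45331638 -259.81849941   78.92577697    1.29703815] [-0.007  0.005  0.001 -0.    -0.     0.01 ]
11.9167 [ 606.37636876 -259.9259109    78.8121399     1.25710305] [-0.004  0.003 -0.003 -0.    -0.001  0.007]
11.9667 [ 606.31278828 -260.04908717   78.71003515    1.22736706] [-0.003  0.003 -0.001 -0.001 -0.     0.005]
12.0167 [ 606.23223264 -260.14846027   78.59469687    1.19977367] [-0.003  0.005 -0.001 -0.    -0.     0.006]
```

Emit:
servo_tool(
  rows=[-0.25,0,-0.002,0.03,0,-0.25,0,0,0.03,0,-0.25,0,0,0.01,0,-0.25,0,0,0,0,0.5,0,0,0,0],
)

```text
time: 12.43
position: [0.606, -0.2583, 0.0082]
tool_rot: [1.0, 0.01, -0.0, -0.0]
ft_force: [-0.5, 0.3, 1.0]
grip_width: 0.0524
grip_force: 0.0
```

Emit:
servo_tool(
  rows=[0.5,0,0,0,0,0.5,0,0,0,0,0.5,0,0,0,0,0.5,0,0,0,0,-0.25,0,0,0,0],
)

```text
time: 12.85
position: [0.6068, -0.2587, 0.0096]
tool_rot: [1.0, 0.01, 0.001, 0.001]
ft_force: [0.4, 0.9, 0.8]
grip_width: 0.0384
grip_force: 0.0
```

Emit:
servo_tool(
  rows=[-0.25,0,0,0,0,-0.25,0,0,0,0,-0.25,0,0,0,-4,-0.25,0,0,0,-7,-0.25,0,0,0,-7],
)

```text
time: 13.27
position: [0.6059, -0.2581, 0.0082]
tool_rot: [0.986, 0.169, -0.0, -0.0]
ft_force: [0.4, 0.4, -0.7]
grip_width: 0.0536
grip_force: 0.0
```

Emit:
servo_tool(
  rows=[-0.25,0,0,0,-7,-0.25,0,0,0,-7,-0.25,0,0,0,-7,-0.25,0,0,0,-7,-0.25,0,0,0,-7],
)

```text
time: 13.68
position: [0.6059, -0.2581, 0.0081]
tool_rot: [0.889, 0.458, -0.0, -0.0]
ft_force: [0.8, 0.1, -0.2]
grip_width: 0.0541
grip_force: 0.0
```

Emit:
servo_tool(
  rows=[-0.25,0,0,0,-7,-0.25,0,0,0,-7,-0.25,0,0,0,-7,-0.25,0,0,0,-7,-0.25,0,0,0,-7],
)

```text
time: 14.1
position: [0.6059, -0.2581, 0.0082]
tool_rot: [0.71, 0.704, -0.0, -0.0]
ft_force: [-0.7, 0.3, -0.6]
grip_width: 0.0542
grip_force: 0.0
```

Emit:
servo_tool(
  rows=[-0.25,0,0,0,-2,0.5,0,0,0,0,0.5,0,0,0,0,0.5,0,0,0,0,0.5,0,0,0,0],
)

```text
time: 14.52
position: [0.6061, -0.2583, 0.0083]
tool_rot: [0.7, 0.714, -0.0, -0.0]
ft_force: [-0.5, -0.3, -0.0]
grip_width: 0.0357
grip_force: 5.0
```

Emit:
servo_tool(
  rows=[0.5,0,0,0,0,0.5,0,0,0,0],
  newtons=12,
)

```text
time: 14.68
position: [0.6061, -0.2582, 0.0083]
tool_rot: [0.7, 0.714, -0.0, -0.0]
ft_force: [-0.1, 0.5, -0.4]
grip_width: 0.0355
grip_force: 12.0
```

Run:
```python
from h import *
o=robot.get_obs(); print(pose(o),o["grip_width"],go(o,528.1,93.3),go(o,527,144.3),go(o,526,195.3))
```

```text
[ 606.07143427 -258.23873613    8.33091951   91.11531575] 0.03552230177994422 {'tx': 353.0, 'ty': -71.1, 'turn': 0.0, 'z': np.float64(8.3), 'yaw': np.float64(91.12)} {'tx': 404.0, 'ty': -71.2, 'turn': 0.0, 'z': np.float64(8.3), 'yaw': np.float64(91.12)} {'tx': 455.0, 'ty': -71.2, 'turn': 0.0, 'z': np.float64(8.3), 'yaw': np.float64(91.12)}
```

Emit:
servo_tool(
  rows=[0.5,0,0,-0.04,0,0.5,0,0,-0.04,0,0.5,0.02,-0.005,-0.037,0,0.5,0.02,-0.005,-0.037,0,0.5,0.02,-0.005,-0.037,0],
)

```text
time: 15.1
position: [0.5896, -0.1991, 0.199]
tool_rot: [0.701, 0.714, -0.0, -0.0]
ft_force: [-0.0, -0.3, -0.4]
grip_width: 0.0354
grip_force: 12.0
```

Emit:
servo_tool(
  rows=[0.5,0.03,-0.006,-0.03,0,0.5,0.03,-0.006,-0.03,0,0.5,0.033,-0.006,-0.016,0,0.5,0.04,-0.008,0,0,0.5,0.04,-0.01,0,0],
)

```text
time: 15.52
position: [0.5518, -0.028, 0.2739]
tool_rot: [0.701, 0.714, 0.001, 0.002]
ft_force: [-0.0, 1.1, -1.0]
grip_width: 0.0357
grip_force: 12.0
```

Emit:
servo_tool(
  rows=[0.5,0.04,-0.01,0,0,0.5,0.04,-0.01,0,0,0.5,0.03,0,0,0,0.5,0.01,0,0.02,0,0.5,0,0,0.03,0],
)

```text
time: 15.93
position: [0.5307, 0.0938, 0.2246]
tool_rot: [0.699, 0.715, 0.003, 0.003]
ft_force: [0.0, -1.3, -0.6]
grip_width: 0.0358
grip_force: 12.0
```

Emit:
servo_tool(
  rows=[0.5,0,0,0.03,0,0.5,0,0,0.03,0,0.5,0,0,0.015,0,0.5,0,0,0,0,0.5,0,0,0,0],
)

```text
time: 16.35
position: [0.5284, 0.0907, 0.1465]
tool_rot: [0.7, 0.714, -0.001, -0.001]
ft_force: [-0.4, 0.4, 0.2]
grip_width: 0.0355
grip_force: 12.0
```

Run:
```python
from h import *
o=robot.get_obs(); print(pose(o),o["grip_width"],go(o,528.1,93.3)); 
p=robot.camera("top"); q=robot.camera("wrist"); o=robot.get_obs();print(go(o,528.1,93.3))
a=cv2.resize(q["pixels"][20:260,200:440],(590,590));b=cv2.resize(p["pixels"][215:275,190:280],None,fx=2.2,fy=2.2)
W=np.zeros((590,790,3),np.uint8);W[:,:590]=a;W[:b.shape[0],592:592+b.shape[1]]=b;cv2.imwrite("pics/w4.png",W[:,:,::-1])
print(w2px(q,[[.527,.1443,.118],[.526,.1953,.118],[.5281,.0933,.118]],o))
```

```text
[528.35273068  90.66067016 146.46442026  91.1250203 ] 0.03553098003102832 {'tx': 2.6, 'ty': -0.2, 'turn': 0.0, 'z': np.float64(146.5), 'yaw': np.float64(91.13)}
{'tx': 2.8, 'ty': -1.8, 'turn': 0.0, 'z': np.float64(148.2), 'yaw': np.float64(91.12)}
[[312.15348043 171.81912132]
 [311.85305037  71.50997819]
 [312.56928226 258.77476384]]
```

View pics/w4.png

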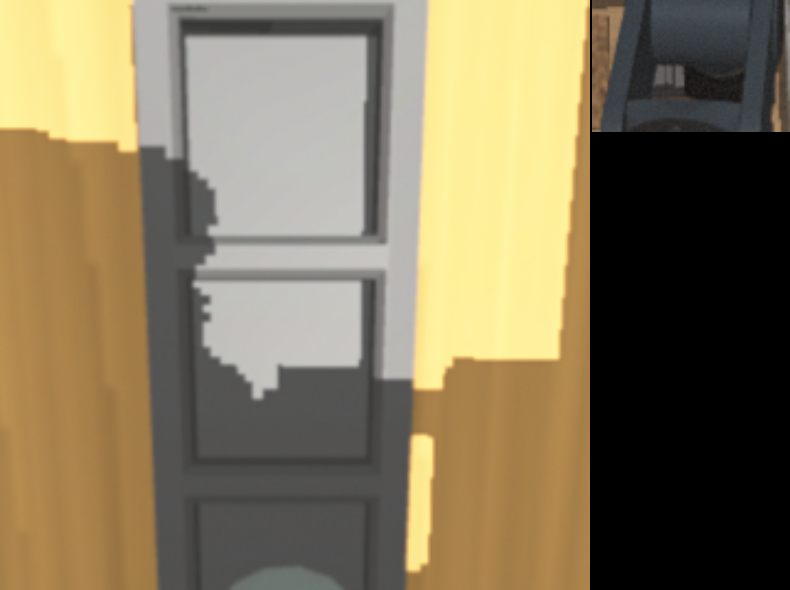

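Emit:
servo_tool(
  rows=[0.5,0.003,-0.001,0.012,0,0.5,0,0,0,0,0.5,0,0,0,0],
)

```text
time: 16.7
position: [0.5282, 0.0936, 0.136]
tool_rot: [0.7, 0.714, 0.0, 0.001]
ft_force: [0.2, -0.4, -0.4]
grip_width: 0.0357
grip_force: 12.0
```

Run:
```python
from h import *
q=robot.camera("wrist");o=robot.get_obs(); print(pose(o),go(o,529,93.8))
a=cv2.resize(q["pixels"][20:265,200:440],None,fx=2.4,fy=2.4)
P=pose(o)/1000
for ang in range(0,181,15):
    u=(w2px(q,[[P[0]+.018*np.cos(np.radians(ang)),P[1]+.018*np.sin(np.radians(ang)),P[2]+.024]],o)[0]-[200,20])*2.4
    cv2.circle(a,tuple(int(v) for v in u),2,(255,0,0),-1)
for y in(93.8,144.8,195.8):
  for s in(-21,21):
    for t in (-21,21):
      u=(w2px(q,[[.5281-(y-93.8)/51000+s/1000+.001,(y+t)/1000,.118]],o)[0]-[200,20])*2.4
      cv2.circle(a,tuple(int(v) for v in u),2,(0,0,255),-1)
cv2.imwrite("pics/w5.png",a[:,:,::-1])
```

```text
[528.46176791  93.5340456  136.14446865  91.13685193] {'tx': 0.3, 'ty': 0.5, 'turn': 0.0, 'z': np.float64(136.1), 'yaw': np.float64(91.14)}
```

View pics/w5.png

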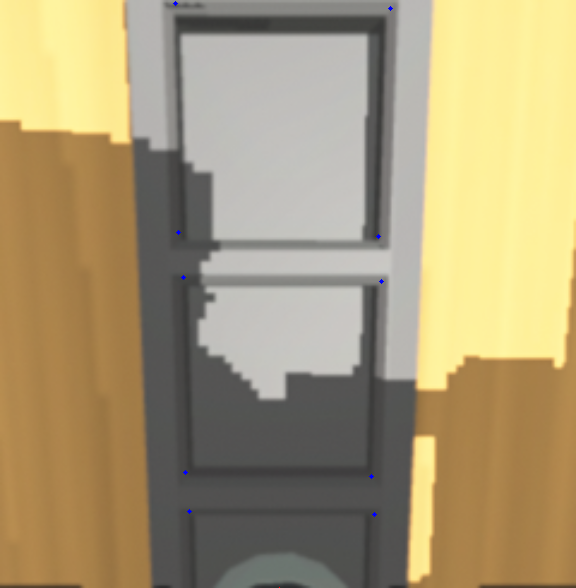

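Emit:
servo_tool(
  rows=[0.5,0.0015,0.0005,0,0,0.5,0,0,0.006,0,0.5,0,0,0.006,0,0.5,0,0,0.004,0,0.5,0,0,0,0],
)

```text
time: 17.17
position: [0.528, 0.0951, 0.1185]
tool_rot: [0.7, 0.714, -0.0, -0.0]
ft_force: [-0.2, 0.2, -0.3]
grip_width: 0.0357
grip_force: 12.0
```

Emit:
servo_tool(
  rows=[0.5,0,0,0.004,0,0.5,0,0,0.003,0,0.5,0,0,0,0],
)

```text
time: 17.42
position: [0.5281, 0.0951, 0.118]
tool_rot: [0.7, 0.714, 0.0, 0.001]
ft_force: [-12.5, -0.8, 44.9]
grip_width: 0.0355
grip_force: 35.2
```

Emit:
servo_tool(
  rows=[0.5,0,0,-0.006,0,0.5,0,0,-0.001,0,-0.25,0,0,0,0,-0.25,0,0,0,0,-0.25,0,0,0,0],
)

```text
time: 17.83
position: [0.5256, 0.0951, 0.1185]
tool_rot: [0.7, 0.714, -0.002, -0.002]
ft_force: [-10.6, -0.4, 15.0]
grip_width: 0.0479
grip_force: 7.8
```

Emit:
servo_tool(
  rows=[-0.25,0,0,-0.03,0,-0.25,0,0,-0.04,0,-0.25,0,0,-0.04,0,-0.25,0,0,-0.04,0,-0.25,-0.03,0.01,-0.01,0],
)

```text
time: 18.25
position: [0.541, 0.0688, 0.2846]
tool_rot: [0.698, 0.716, 0.004, 0.003]
ft_force: [1.0, -0.0, -0.6]
grip_width: 0.0544
grip_force: 0.0
```

Emit:
servo_tool(
  rows=[-0.25,-0.035,0.01,0,0,-0.25,-0.04,0.01,0,0,-0.25,-0.04,0.01,0,0,-0.25,-0.04,0.012,0,0,-0.25,-0.04,0.014,0,0],
)

```text
time: 18.67
position: [0.5988, -0.1299, 0.2778]
tool_rot: [0.7, 0.714, -0.0, -0.0]
ft_force: [0.2, 0.0, 0.8]
grip_width: 0.0542
grip_force: 0.0
```

Emit:
servo_tool(
  rows=[-0.25,-0.02,0,0,0,-0.25,0,0,0,0,-0.25,0,0,0,0],
)

```text
time: 18.92
position: [0.5988, -0.1491, 0.2773]
tool_rot: [0.701, 0.713, -0.0, -0.001]
ft_force: [-0.7, 0.9, 0.6]
grip_width: 0.0544
grip_force: 0.0
```

Run:
```python
from h import *
q=robot.camera("wrist");o=robot.get_obs(); t=robot.camera("top"); save(q,"w6")
print(pose(o),go(o,599,-175.5))
g=cv2.medianBlur(q["pixels"][:,:,0],3)[:255]
c=cv2.HoughCircles(g,cv2.HOUGH_GRADIENT,1,30,param1=100,param2=12,minRadius=12,maxRadius=19)
for x,y,r in c[0]: print((x,y,r),px2w(q,[(x,y)],.032,o)[0].round(4)[:2],q["pixels"][int(y),int(x)])
for d in robot.place_of(q,"pot1_mid")+robot.place_of(t,"pot1_mid"): print(np.round(d["at"],4),d["score"])
v=w2px(t,[.528,.094,.13])[0].astype(int); save(t,"top2",(v[0]-60,v[1]-45,v[0]+60,v[1]+45),4)
```

```text
[ 598.50425961 -147.64824085  277.53355004   91.07281363] {'tx': -27.9, 'ty': -0.0, 'turn': 0.0, 'z': np.float64(277.5), 'yaw': np.float64(91.07)}
(np.float32(330.5), np.float32(175.5), np.float32(14.7)) [ 0.6142 -0.1127] [37 38 40]
(np.float32(317.5), np.float32(227.5), np.float32(13.4)) [ 0.6001 -0.1763] [85 86 90]
(np.float32(115.5), np.float32(247.5), np.float32(16.1)) [ 0.3493 -0.2069] [236 234 216]
[ 0.6153 -0.1146  0.0121] 0.72
[ 0.5277 -0.2325  0.0164] 0.6
[0.5284 0.0929 0.1209] 0.72
[ 0.5188 -0.2952  0.0145] 0.7
[ 0.529  -0.229   0.0147] 0.59
[ 0.6867 -0.2974  0.014 ] 0.47
```

View pics/top2.png

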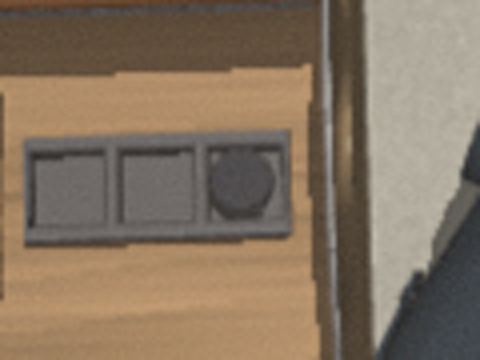

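Emit:
servo_tool(
  rows=[-0.12,-0.028,0.001,0.02,0,-0.12,0,0,0.02,7,-0.12,0,0,0.02,7,-0.12,0,0,0.02,7,-0.12,0,0,0.02,7],
  newtons=5,
)

```text
time: 19.53
position: [0.6004, -0.1743, 0.1784]
tool_rot: [0.853, 0.522, 0.0, 0.0]
ft_force: [0.7, 0.5, 0.7]
grip_width: 0.0489
grip_force: 0.0
```

Emit:
servo_tool(
  rows=[-0.12,0,0,0.02,7,-0.12,0,0,0.02,7,-0.12,0,0,0.02,7,-0.12,0,0,0.02,7,-0.12,0,0,0,7],
)

```text
time: 19.95
position: [0.5978, -0.1729, 0.0951]
tool_rot: [0.97, 0.241, -0.003, -0.003]
ft_force: [-0.7, 0.8, -0.2]
grip_width: 0.0491
grip_force: 0.0
```

Emit:
servo_tool(
  rows=[-0.12,0,0,0,7,-0.12,0,0,0,7,-0.12,0,0,0,6,-0.12,0,0,0,7,-0.12,0,0,0,0],
)

```text
time: 20.37
position: [0.6006, -0.1743, 0.0993]
tool_rot: [1.0, 0.01, 0.0, 0.0]
ft_force: [0.2, -0.2, -0.5]
grip_width: 0.0486
grip_force: 0.0
```

Run:
```python
from h import *
o=robot.get_obs();print(pose(o),o["grip_width"],go(o,600,-175.8))
```

```text
[ 600.6201388  -174.2748324    99.28411106    1.12689859] 0.04857994158159246 {'tx': -0.7, 'ty': 1.5, 'turn': 0.0, 'z': np.float64(99.3), 'yaw': np.float64(1.13)}
```

Emit:
servo_tool(
  rows=[-0.12,-0.0005,0.0015,0.03,0,-0.12,0,0,0.03,0,-0.12,0,0,0.021,0,-0.12,0,0,0,0,0.5,0,0,0,0],
)

```text
time: 20.78
position: [0.5992, -0.1761, 0.0172]
tool_rot: [1.0, 0.011, -0.001, -0.001]
ft_force: [-0.9, 0.1, 0.1]
grip_width: 0.0464
grip_force: 0.0
```

Emit:
servo_tool(
  rows=[0.5,0,0,0,0,0.5,0,0,0,0,0.5,0,0,0,0,0.5,0,0,0,0,0.5,0,0,0,0],
)

```text
time: 21.2
position: [0.6012, -0.1777, 0.0197]
tool_rot: [1.0, 0.01, 0.002, 0.001]
ft_force: [0.5, 0.2, 5.7]
grip_width: 0.036
grip_force: 5.0
```

Emit:
servo_tool(
  rows=[-0.12,0,0,0,0,-0.12,0,0,0,0,-0.12,0,0,0,0,-0.12,0,0,0,-7,-0.12,0,0,0,-7],
)

```text
time: 21.62
position: [0.5995, -0.1772, 0.0176]
tool_rot: [0.991, 0.135, -0.0, -0.0]
ft_force: [1.3, 0.1, 0.5]
grip_width: 0.0484
grip_force: 0.0
```

Emit:
servo_tool(
  rows=[-0.12,0,0,0,-7,-0.12,0,0,0,-7,-0.12,0,0,0,-7,-0.12,0,0,0,-7,-0.12,0,0,0,-7],
)

```text
time: 22.03
position: [0.5994, -0.1772, 0.0175]
tool_rot: [0.905, 0.426, -0.0, -0.0]
ft_force: [0.7, -0.0, 0.2]
grip_width: 0.0485
grip_force: 0.0
```

Emit:
servo_tool(
  rows=[-0.12,0,0,0,-7,-0.12,0,0,0,-7,-0.12,0,0,0,-7,-0.12,0,0,0,-7,-0.12,0,0,0,-6],
)

```text
time: 22.45
position: [0.5994, -0.1772, 0.0175]
tool_rot: [0.74, 0.672, -0.0, -0.0]
ft_force: [-0.0, 0.3, 1.0]
grip_width: 0.0485
grip_force: 0.0
```

Emit:
servo_tool(
  rows=[-0.12,0,0,0,-7,0.5,0,0,0,0,0.5,0,0,0,0,0.5,0,0,0,0,0.5,0,0,0,0],
)

```text
time: 22.87
position: [0.5997, -0.1772, 0.0178]
tool_rot: [0.701, 0.713, -0.0, -0.0]
ft_force: [-0.4, 0.2, 0.4]
grip_width: 0.036
grip_force: 5.0
```

Emit:
servo_tool(
  rows=[0.5,0,0,0,0,0.5,0,0,0,0],
  newtons=12,
)

```text
time: 23.03
position: [0.5998, -0.1773, 0.0179]
tool_rot: [0.7, 0.714, -0.0, -0.0]
ft_force: [-0.1, -1.0, -0.6]
grip_width: 0.0359
grip_force: 12.0
```

Run:
```python
from h import *
o=robot.get_obs(); print(pose(o),o["grip_width"],go(o,528,145),go(o,527,196))
```

```text
[ 599.8191638  -177.25644059   17.89024746   91.08423725] 0.03587064593649214 {'tx': 323.6, 'ty': -65.7, 'turn': 0.0, 'z': np.float64(17.9), 'yaw': np.float64(91.08)} {'tx': 374.6, 'ty': -65.7, 'turn': 0.0, 'z': np.float64(17.9), 'yaw': np.float64(91.08)}
```

Emit:
servo_tool(
  rows=[0.5,0,0,-0.04,0,0.5,0,0,-0.04,0,0.5,0.02,-0.005,-0.037,0,0.5,0.02,-0.005,-0.037,0,0.5,0.02,-0.005,-0.037,0],
)

```text
time: 23.45
position: [0.5833, -0.118, 0.2086]
tool_rot: [0.701, 0.713, -0.0, -0.0]
ft_force: [-0.3, -0.3, -0.3]
grip_width: 0.0358
grip_force: 12.0
```

Emit:
servo_tool(
  rows=[0.5,0.03,-0.006,-0.035,0,0.5,0.035,-0.006,-0.031,0,0.5,0.04,-0.008,0,0,0.5,0.04,-0.01,0,0,0.5,0.04,-0.01,0,0],
)

```text
time: 23.87
position: [0.5413, 0.0599, 0.2669]
tool_rot: [0.701, 0.714, 0.001, 0.001]
ft_force: [0.5, 0.5, 0.2]
grip_width: 0.0353
grip_force: 12.0
```

Emit:
servo_tool(
  rows=[0.5,0.04,-0.0105,0,0,0.5,0.0385,0,0.02,0,0.5,0,0,0.035,0,0.5,0,0,0.035,0,0.5,0,0,0.035,0],
)

```text
time: 24.28
position: [0.5297, 0.1365, 0.1412]
tool_rot: [0.699, 0.715, 0.001, 0.001]
ft_force: [0.4, 0.3, -1.2]
grip_width: 0.0357
grip_force: 12.0
```

Emit:
servo_tool(
  rows=[0.5,0,0,0,0,0.5,0,0,0,0,0.5,0,0,0,0],
)

```text
time: 24.53
position: [0.5307, 0.1351, 0.1431]
tool_rot: [0.7, 0.714, 0.001, 0.001]
ft_force: [1.3, -0.1, 0.5]
grip_width: 0.0356
grip_force: 12.0
```

Run:
```python
from h import *
robot.camera("top");o=robot.get_obs(); print(pose(o),o["grip_width"],go(o,528.2,145.3))
```

```text
[531.28210597 135.07735856 143.70464257  91.0988041 ] 0.035486571578324105 {'tx': 10.3, 'ty': -2.9, 'turn': 0.0, 'z': np.float64(143.7), 'yaw': np.float64(91.1)}
```

Emit:
servo_tool(
  rows=[0.5,0.0103,-0.003,0,0,0.5,0,0,0,0,0.5,0,0,0,0,0.5,0,0,0,0],
)

```text
time: 24.92
position: [0.5268, 0.1457, 0.1427]
tool_rot: [0.7, 0.714, 0.001, 0.001]
ft_force: [0.3, -1.2, -0.1]
grip_width: 0.0353
grip_force: 12.0
```

Run:
```python
from h import *
robot.camera("top");o=robot.get_obs(); print(pose(o),o["grip_width"],go(o,528.2,145.3))
```

```text
[526.75009568 145.58084982 142.43777335  91.15010309] 0.03551020757763493 {'tx': -0.3, 'ty': 1.4, 'turn': 0.0, 'z': np.float64(142.4), 'yaw': np.float64(91.15)}
```

Emit:
servo_tool(
  rows=[0.5,0,0.001,0.005,0,0.5,0,0,0.005,0,0.5,0,0,0.004,0,0.5,0,0,0.003,0,0.5,0,0,0,0],
)

```text
time: 25.38
position: [0.5269, 0.1453, 0.1236]
tool_rot: [0.7, 0.714, -0.001, -0.001]
ft_force: [-0.3, 0.9, -1.3]
grip_width: 0.0357
grip_force: 12.0
```

Emit:
servo_tool(
  rows=[-0.12,0,0,0,0,-0.12,0,0,0,0,-0.12,0,0,0,0,-0.12,0,0,-0.03,0,-0.12,0,0,-0.035,0],
)

```text
time: 25.8
position: [0.5259, 0.1453, 0.1882]
tool_rot: [0.7, 0.714, -0.002, -0.002]
ft_force: [0.8, 0.4, 0.9]
grip_width: 0.0482
grip_force: 0.0
```

Emit:
servo_tool(
  rows=[-0.12,0,0,-0.035,0,-0.12,0,0,-0.035,0,-0.12,-0.03,0.01,-0.02,0,-0.12,-0.035,0.015,0,0,-0.12,-0.035,0.015,0,0],
)

```text
time: 26.22
position: [0.5713, 0.0458, 0.2829]
tool_rot: [0.699, 0.715, 0.002, 0.003]
ft_force: [0.5, 1.0, -0.8]
grip_width: 0.0485
grip_force: 0.0
```

Emit:
servo_tool(
  rows=[-0.12,-0.035,0.015,0,0,-0.12,-0.035,0.015,0,0,-0.12,-0.035,0.01,0,0,-0.12,-0.025,0,0,0,-0.12,0,0,0,0],
)

```text
time: 26.63
position: [0.6134, -0.0887, 0.2799]
tool_rot: [0.702, 0.712, -0.0, 0.002]
ft_force: [0.4, -0.2, 0.1]
grip_width: 0.0485
grip_force: 0.0
```

Emit:
servo_tool(
  rows=[-0.12,0,0,0,0,-0.12,0,0,0,0],
)

```text
time: 26.8
position: [0.6118, -0.0824, 0.2798]
tool_rot: [0.7, 0.714, 0.0, -0.0]
ft_force: [0.0, 0.3, 0.4]
grip_width: 0.0487
grip_force: 0.0
```

Run:
```python
from h import *
q=robot.camera("wrist");o=robot.get_obs(); t=robot.camera("top"); save(q,"w7")
print(pose(o),go(o,613.5,-114))
g=cv2.medianBlur(q["pixels"][:,:,0],3)[:260]
c=cv2.HoughCircles(g,cv2.HOUGH_GRADIENT,1,30,param1=100,param2=12,minRadius=12,maxRadius=19)
for x,y,r in c[0]: print((x,y,r),px2w(q,[(x,y)],.032,o)[0].round(4)[:2],q["pixels"][int(y),int(x)])
for d in robot.place_of(q,"pot1_mid")+robot.place_of(t,"pot1_mid"): print(np.round(d["at"],4),d["score"])
```

```text
[611.79687499 -81.72487893 279.86547728  91.17906163] {'tx': -32.3, 'ty': 1.0, 'turn': 0.0, 'z': np.float64(279.9), 'yaw': np.float64(91.18)}
(np.float32(318.5), np.float32(229.5), np.float32(13.6)) [ 0.6152 -0.1137] [ 93  95 100]
(np.float32(564.5), np.float32(42.5), np.float32(15.0)) [0.8733 0.0973] [133 132 119]
(np.float32(530.5), np.float32(7.5), np.float32(13.2)) [0.8313 0.1295] [87 85 78]
(np.float32(217.5), np.float32(12.5), np.float32(13.6)) [0.5032 0.1197] [87 89 93]
[ 0.6881 -0.2949  0.0161] 0.92
[0.5276 0.0981 0.1197] 0.84
[ 0.5148 -0.2915  0.0139] 0.5
[0.5233 0.1929 0.1164] 0.75
[0.5254 0.0946 0.1176] 0.69
[ 0.689  -0.2972  0.0158] 0.64
[ 0.5308 -0.2287  0.0149] 0.56
[ 0.5195 -0.299   0.0126] 0.54
```

Emit:
servo_tool(
  rows=[-0.12,-0.032,0.002,0.02,0,-0.12,0,0,0.02,7,-0.12,0,0,0.02,7,-0.12,0,0,0.02,7,-0.12,0,0,0.02,7],
  newtons=5,
)

```text
time: 27.42
position: [0.6148, -0.1139, 0.1792]
tool_rot: [0.853, 0.521, 0.0, 0.0]
ft_force: [0.3, 0.6, 0.0]
grip_width: 0.0487
grip_force: 0.0
```

Emit:
servo_tool(
  rows=[-0.12,0,0,0.02,7,-0.12,0,0,0.02,7,-0.12,0,0,0.02,7,-0.12,0,0,0.02,7,-0.12,0,0,0,7],
)

```text
time: 27.83
position: [0.612, -0.1127, 0.0958]
tool_rot: [0.971, 0.241, -0.003, -0.002]
ft_force: [-0.5, -0.4, -0.5]
grip_width: 0.0489
grip_force: 0.0
```

Emit:
servo_tool(
  rows=[-0.12,0,0,0,7,-0.12,0,0,0,7,-0.12,0,0,0,6,-0.12,0,0,0,7,-0.12,0,0,0,0],
)

```text
time: 28.25
position: [0.615, -0.1138, 0.0999]
tool_rot: [1.0, 0.01, 0.0, 0.0]
ft_force: [-0.4, 0.5, -0.3]
grip_width: 0.0488
grip_force: 0.0
```

Run:
```python
from h import *
o=robot.get_obs();print(pose(o),o["grip_width"],go(o,614.5,-113.8))
```

```text
[ 614.96297242 -113.81153776   99.93858095    1.09756541] 0.048797561771947995 {'tx': -0.5, 'ty': -0.0, 'turn': 0.0, 'z': np.float64(99.9), 'yaw': np.float64(1.1)}
```

Emit:
servo_tool(
  rows=[-0.12,0,0,0.03,0,-0.12,0,0,0.03,0,-0.12,0,0,0.021,0,-0.12,0,0,0,0,0.5,0,0,0,0],
)

```text
time: 28.67
position: [0.614, -0.114, 0.0179]
tool_rot: [1.0, 0.011, -0.001, -0.0]
ft_force: [1.1, -0.5, 0.8]
grip_width: 0.046
grip_force: 0.0
```

Emit:
servo_tool(
  rows=[0.5,0,0,0,0,0.5,0,0,0,0,0.5,0,0,0,0,0.5,0,0,0,0,0.5,0,0,0,0],
)

```text
time: 29.08
position: [0.616, -0.1152, 0.0205]
tool_rot: [1.0, 0.01, 0.002, 0.001]
ft_force: [0.5, 1.7, 5.8]
grip_width: 0.0359
grip_force: 5.0
```

Emit:
servo_tool(
  rows=[-0.12,0,0,0,0,-0.12,0,0,0,0,-0.12,0,0,0,0,-0.12,0,0,0,-7,-0.12,0,0,0,-7],
)

```text
time: 29.5
position: [0.6142, -0.1148, 0.0183]
tool_rot: [0.991, 0.135, -0.001, -0.0]
ft_force: [0.7, 0.1, -0.4]
grip_width: 0.0478
grip_force: 0.0
```

Emit:
servo_tool(
  rows=[-0.12,0,0,0,-7,-0.12,0,0,0,-7,-0.12,0,0,0,-7,-0.12,0,0,0,-7,-0.12,0,0,0,-7],
)

```text
time: 29.92
position: [0.6142, -0.1148, 0.0182]
tool_rot: [0.905, 0.426, -0.0, -0.0]
ft_force: [0.2, -0.0, -1.0]
grip_width: 0.0488
grip_force: 0.0
```

Emit:
servo_tool(
  rows=[-0.12,0,0,0,-7,-0.12,0,0,0,-7,-0.12,0,0,0,-7,-0.12,0,0,0,-7,-0.12,0,0,0,-6],
)

```text
time: 30.33
position: [0.6142, -0.1148, 0.0182]
tool_rot: [0.74, 0.672, -0.0, -0.001]
ft_force: [-0.1, 0.9, -0.3]
grip_width: 0.0486
grip_force: 0.0
```

Emit:
servo_tool(
  rows=[-0.12,0,0,0,-7,0.5,0,0,0,0,0.5,0,0,0,0,0.5,0,0,0,0,0.5,0,0,0,0],
)

```text
time: 30.75
position: [0.6145, -0.1148, 0.0185]
tool_rot: [0.701, 0.713, -0.0, -0.0]
ft_force: [0.2, -0.8, -0.2]
grip_width: 0.0355
grip_force: 5.0
```

Emit:
servo_tool(
  rows=[0.5,0,0,0,0,0.5,0,0,0,0],
  newtons=12,
)

```text
time: 30.92
position: [0.6146, -0.1148, 0.0186]
tool_rot: [0.7, 0.714, -0.0, -0.0]
ft_force: [-0.9, 0.1, -0.8]
grip_width: 0.0353
grip_force: 12.0
```

Run:
```python
from h import *
o=robot.get_obs(); print(pose(o),o["grip_width"],go(o,527.2,196.2))
```

```text
[ 614.58037139 -114.76698627   18.57808515   91.08879214] 0.035303552320447025 {'tx': 312.6, 'ty': -81.5, 'turn': 0.0, 'z': np.float64(18.6), 'yaw': np.float64(91.09)}
```

Emit:
servo_tool(
  rows=[0.5,0,0,-0.04,0,0.5,0,0,-0.04,0,0.5,0.02,-0.005,-0.035,0,0.5,0.02,-0.005,-0.035,0,0.5,0.02,-0.005,-0.035,0],
)

```text
time: 31.33
position: [0.5979, -0.0547, 0.2052]
tool_rot: [0.701, 0.713, -0.0, -0.0]
ft_force: [0.4, 0.5, -0.3]
grip_width: 0.0355
grip_force: 12.0
```

Emit:
servo_tool(
  rows=[0.5,0.02,-0.005,-0.035,0,0.5,0.02,-0.005,-0.035,0,0.5,0.035,-0.0095,0,0,0.5,0.035,-0.0095,0,0,0.5,0.035,-0.0095,0,0],
)

```text
time: 31.75
position: [0.5567, 0.0902, 0.2749]
tool_rot: [0.701, 0.713, 0.001, 0.001]
ft_force: [0.1, -0.1, -0.9]
grip_width: 0.0356
grip_force: 12.0
```

Emit:
servo_tool(
  rows=[0.5,0.035,-0.0095,0,0,0.5,0.035,-0.0095,0,0,0.5,0.0375,-0.0095,0,0,0.5,0,0,0.03,0,0.5,0,0,0.035,0],
)

```text
time: 32.17
position: [0.5279, 0.199, 0.211]
tool_rot: [0.699, 0.715, 0.004, 0.002]
ft_force: [1.2, 0.1, -1.5]
grip_width: 0.0359
grip_force: 12.0
```

Emit:
servo_tool(
  rows=[0.5,0,0,0.035,0,0.5,0,0,0.03,0,0.5,0,0,0,0,0.5,0,0,0,0,0.5,0,0,0,0],
)

```text
time: 32.58
position: [0.5278, 0.1961, 0.1451]
tool_rot: [0.7, 0.714, 0.001, 0.001]
ft_force: [-0.2, 0.8, -0.6]
grip_width: 0.0353
grip_force: 12.0
```

Run:
```python
from h import *
robot.camera("top");o=robot.get_obs(); print(pose(o),o["grip_width"],go(o,527.2,196.2))
```

```text
[528.30939788 196.17721932 145.78287632  91.10912389] 0.035564194959116405 {'tx': 0.0, 'ty': -1.1, 'turn': 0.0, 'z': np.float64(145.8), 'yaw': np.float64(91.11)}
```

Emit:
servo_tool(
  rows=[0.5,0,-0.001,0.006,0,0.5,0,0,0.006,0,0.5,0,0,0.005,0,0.5,0,0,0.003,0,0.5,0,0,0,0],
)

```text
time: 33.05
position: [0.525, 0.1958, 0.123]
tool_rot: [0.7, 0.714, -0.001, -0.0]
ft_force: [-0.4, -0.2, -1.1]
grip_width: 0.0358
grip_force: 12.0
```

Emit:
servo_tool(
  rows=[-0.12,0,0,0,0,-0.12,0,0,0,0,-0.12,0,0,0,0,-0.12,0,0,-0.03,0,-0.12,0,0,-0.035,0],
)

```text
time: 33.47
position: [0.5234, 0.1956, 0.187]
tool_rot: [0.7, 0.714, -0.003, -0.002]
ft_force: [0.6, 0.3, -0.2]
grip_width: 0.0484
grip_force: 0.0
```

Emit:
servo_tool(
  rows=[-0.6,0,0,-0.035,0,-0.6,0,0,-0.035,0,-0.6,-0.03,-0.005,-0.02,0,-0.6,-0.035,-0.005,-0.01,0,-0.6,-0.035,-0.005,-0.01,0],
)

```text
time: 33.88
position: [0.5128, 0.0953, 0.3008]
tool_rot: [0.699, 0.715, 0.001, 0.001]
ft_force: [0.6, 0.2, 0.3]
grip_width: 0.068
grip_force: 0.0
```

Emit:
servo_tool(
  rows=[-0.6,-0.035,-0.005,0,0,-0.6,-0.035,-0.005,0,0,-0.6,-0.035,-0.005,0,0,-0.6,-0.035,-0.005,0,0,-0.6,-0.035,-0.005,0,0],
)

```text
time: 34.3
position: [0.4905, -0.0813, 0.2992]
tool_rot: [0.7, 0.714, 0.0, 0.0]
ft_force: [0.1, -0.5, 0.2]
grip_width: 0.0693
grip_force: 0.0
```

Emit:
servo_tool(
  rows=[-0.6,-0.035,-0.005,0,0,-0.6,-0.035,-0.005,0,0,-0.6,-0.035,-0.005,0,0,-0.6,-0.035,-0.005,0,0,-0.6,-0.035,-0.005,0,0],
)

```text
time: 34.72
position: [0.4689, -0.2569, 0.2991]
tool_rot: [0.7, 0.714, 0.0, 0.0]
ft_force: [0.7, 0.5, 0.6]
grip_width: 0.0696
grip_force: 0.0
```

Emit:
servo_tool(
  rows=[-0.6,-0.035,0,0,0,-0.6,-0.035,0,0,0,-0.6,-0.03,0,0,0,-0.6,0,0,0,0,-0.6,0,0,0,0],
)

```text
time: 35.13
position: [0.471, -0.3567, 0.2984]
tool_rot: [0.701, 0.713, 0.0, -0.0]
ft_force: [0.1, 0.7, -0.7]
grip_width: 0.0696
grip_force: 0.0
```

Run:
```python
from h import *
q=robot.camera("wrist");o=robot.get_obs(); t=robot.camera("top"); print(pose(o))
im=q["pixels"]; hsv=cv2.cvtColor(im,cv2.COLOR_RGB2HSV)
for w in ([.4193,-.1522,.012],[.4214,-.2936,.012],[.5249,-.3869,.012]):
    u=w2px(q,w,o)[0]; print(u.round(),im[int(u[1]),int(u[0])])
    m=np.zeros((482,642),np.uint8)
    cv2.floodFill(im.copy(),m,(int(u[0]),int(u[1])),0,(9,9,9),(9,9,9),cv2.FLOODFILL_MASK_ONLY|cv2.FLOODFILL_FIXED_RANGE|(255<<8))
    print(rectfix(q,m[1:-1,1:-1]>0,.012,o))
v=w2px(t,[.528,.144,.13])[0].astype(int)
a=cv2.resize(im[:300],(640,300)); b=cv2.resize(t["pixels"][v[1]-45:v[1]+45,v[0]-75:v[0]+75],(480,288),interpolation=cv2.INTER_CUBIC)
W=np.zeros((590,640,3),np.uint8);W[:300]=a;W[301:589,:480]=b;cv2.imwrite("pics/w8.png",W[:,:,::-1])
for d in robot.place_of(t,"pot1_mid"): print(np.round(d["at"],4),d["score"])
```

```text
[ 470.96232815 -355.05760449  298.35701004   91.06185661]
[276.  26.] [231 227 216]
[ 415.2 -149.6   68.8   49.3  -22.5]
[279. 151.] [114 110 103]
[ 4.122e+02 -2.937e+02  7.540e+01  5.590e+01  4.000e-01]
[356. 224.] [236 232 225]
[ 519.2 -385.5   68.1   47.9  -14.1]
[0.527  0.0955 0.1245] 0.71
[ 0.6859 -0.2978  0.0157] 0.61
[0.5412 0.2072 0.0012] 0.52
[ 0.5338 -0.2319  0.0107] 0.47
[ 0.5165 -0.2987  0.0129] 0.45
```

View pics/w8.png

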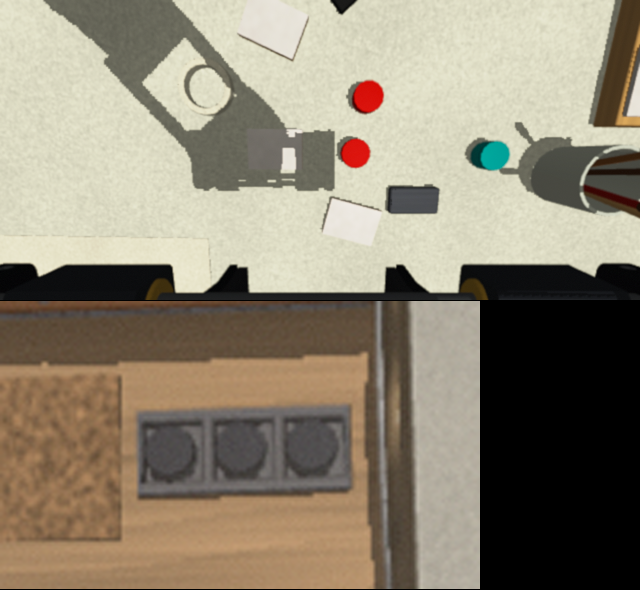

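Emit:
servo_tool(
  rows=[-0.6,-0.016,0.0255,0.01,0,-0.6,-0.016,0.0255,0.02,0,-0.6,0,0,0.02,-7,-0.6,0,0,0.02,-7,-0.6,0,0,0.02,-7],
  newtons=15,
)

```text
time: 35.7
position: [0.5238, -0.3844, 0.208]
tool_rot: [0.555, 0.832, 0.0, -0.0]
ft_force: [0.7, 0.3, -0.3]
grip_width: 0.0696
grip_force: 0.0
```

Emit:
servo_tool(
  rows=[-0.6,0,0,0.02,-7,-0.6,0,0,0.02,-7,-0.6,0,0,0.02,-7,-0.6,0,0,0.02,-7,-0.6,0,0,0.02,-7],
)

```text
time: 36.12
position: [0.5235, -0.3843, 0.1084]
tool_rot: [0.279, 0.96, 0.0, 0.0]
ft_force: [1.0, -0.7, 0.3]
grip_width: 0.0696
grip_force: 0.0
```

Emit:
servo_tool(
  rows=[-0.6,0,0,0.02,-7,-0.6,0,0,0.01,-7,-0.6,0,0,0,-5,-0.6,0,0,0,0,-0.6,0,0,0,0],
)

```text
time: 36.53
position: [0.5236, -0.385, 0.0791]
tool_rot: [0.121, 0.993, 0.0, 0.0]
ft_force: [-0.5, -0.3, -0.4]
grip_width: 0.0697
grip_force: 0.0
```

Run:
```python
from h import *
o=robot.get_obs();print(pose(o),o["grip_width"],go(o,522.5,-386.3,166))
```

```text
[ 523.55605109 -385.01698677   79.14185466  166.08455819] 0.0696709443938467 {'tx': 0.7, 'ty': -1.5, 'turn': 0.1, 'z': np.float64(79.1), 'yaw': np.float64(166.08)}
```

Emit:
servo_tool(
  rows=[-0.6,0.001,-0.001,0.03,0,-0.6,0,0,0.03,0,-0.6,0,0,0.012,0,-0.6,0,0,0.0025,0,-0.6,0,0,0,0],
)

```text
time: 36.95
position: [0.5218, -0.3864, 0.004]
tool_rot: [0.121, 0.993, 0.0, -0.0]
ft_force: [0.4, 0.4, 0.6]
grip_width: 0.0697
grip_force: 0.0
```

Emit:
servo_tool(
  rows=[0.3,0,0,0,0,0.3,0,0,0,0,0.3,0,0,0,0,0.3,0,0,0,0,0.3,0,0,0,0],
)

```text
time: 37.37
position: [0.5224, -0.3875, 0.0055]
tool_rot: [0.121, 0.993, -0.001, 0.001]
ft_force: [0.9, 0.2, 4.7]
grip_width: 0.05
grip_force: 15.0
```

Emit:
servo_tool(
  rows=[0.3,0,0,0,0,0.3,0,0,0,0],
)

```text
time: 37.53
position: [0.5224, -0.3875, 0.0055]
tool_rot: [0.121, 0.993, -0.001, 0.001]
ft_force: [0.2, 0.9, 4.9]
grip_width: 0.0496
grip_force: 15.0
```

Emit:
servo_tool(
  rows=[0.3,0,0,-0.03,0,0.3,0,0,-0.04,0,0.3,0,0,-0.02,7,0.3,0,0,-0.02,7,0.3,0,0,-0.02,7],
)

```text
time: 37.95
position: [0.5216, -0.3868, 0.1354]
tool_rot: [0.303, 0.953, -0.0, 0.0]
ft_force: [0.6, -0.4, 0.1]
grip_width: 0.0501
grip_force: 15.0
```

Emit:
servo_tool(
  rows=[0.3,0,0,-0.02,7,0.3,0,0,-0.02,7,0.3,0,0,-0.02,7,0.3,0,0,-0.02,7,0.3,0,0,-0.02,7],
)

```text
time: 38.37
position: [0.5214, -0.3866, 0.2348]
tool_rot: [0.575, 0.818, 0.0, -0.0]
ft_force: [0.5, 0.4, -0.3]
grip_width: 0.0498
grip_force: 15.0
```

Emit:
servo_tool(
  rows=[0.3,0,0,-0.02,7,0.3,0,0,-0.015,7,0.3,0,0,0,5,0.3,0.03,0,0,0,0.3,0.035,0,0,0],
)

```text
time: 38.78
position: [0.5203, -0.3235, 0.2691]
tool_rot: [0.701, 0.713, -0.0, 0.001]
ft_force: [0.4, 1.5, -1.1]
grip_width: 0.0498
grip_force: 15.0
```

Emit:
servo_tool(
  rows=[0.3,0.035,0,0,0,0.3,0.035,0,0,0,0.3,0.035,0,0,0,0.3,0.035,0,0,0,0.3,0.035,0,0,0],
)

```text
time: 39.2
position: [0.5164, -0.1452, 0.269]
tool_rot: [0.7, 0.714, -0.0, -0.0]
ft_force: [-0.0, 0.8, -0.2]
grip_width: 0.0497
grip_force: 15.0
```

Emit:
servo_tool(
  rows=[0.3,0.035,0,0,0,0.3,0.035,0,0,0,0.3,0.035,0,0,0,0.3,0.035,0,0,0,0.3,0.035,0,0,0],
)

```text
time: 39.62
position: [0.5129, 0.0297, 0.2691]
tool_rot: [0.7, 0.714, -0.0, -0.0]
ft_force: [0.7, 0.5, -0.6]
grip_width: 0.0498
grip_force: 15.0
```

Emit:
servo_tool(
  rows=[0.3,0.035,0,0,0,0.3,0.035,0,0,0,0.3,0.035,0,0,0,0.3,0.035,0,0,0,0.3,0.035,0,0,0],
)

```text
time: 40.03
position: [0.5095, 0.2046, 0.2691]
tool_rot: [0.7, 0.714, -0.0, -0.0]
ft_force: [0.5, 0.3, 0.3]
grip_width: 0.0497
grip_force: 15.0
```

Emit:
servo_tool(
  rows=[0.3,0.03,0,0,0,0.3,0.03,0,0,0,0.3,0.022,0,0,0,0.3,0,0,0,0,0.3,0,0,0,0],
)

```text
time: 40.45
position: [0.5079, 0.2857, 0.2688]
tool_rot: [0.699, 0.715, -0.001, 0.0]
ft_force: [0.5, -0.7, -0.3]
grip_width: 0.0496
grip_force: 15.0
```

Run:
```python
from h import *
o=robot.get_obs();print(pose(o),o["grip_width"],go(o,516,285,91.2))
```

```text
[507.87375083 285.68131301 268.78498235  91.27683962] 0.04957699107952609 {'tx': -0.9, 'ty': 8.1, 'turn': 0.1, 'z': np.float64(268.8), 'yaw': np.float64(91.28)}
```

Emit:
servo_tool(
  rows=[0.3,-0.001,0.008,0.03,0,0.3,0,0,0.035,0,0.3,0,0,0.035,0,0.3,0,0,0.03,0,0.3,0,0,0.02,0],
)

```text
time: 40.87
position: [0.5149, 0.2817, 0.1162]
tool_rot: [0.701, 0.713, -0.002, -0.001]
ft_force: [0.0, -0.5, -0.9]
grip_width: 0.0498
grip_force: 15.0
```

Emit:
servo_tool(
  rows=[0.3,0,0,0,0,0.3,0,0,0,0,0.3,0,0,0,0,0.3,0,0,0,0],
)

```text
time: 41.2
position: [0.5182, 0.2841, 0.1212]
tool_rot: [0.7, 0.714, 0.002, 0.001]
ft_force: [0.0, -0.4, -0.7]
grip_width: 0.0495
grip_force: 15.0
```

Run:
```python
from h import *
robot.camera("top");o=robot.get_obs();print(pose(o),o["grip_width"],go(o,516,285,91.2))
```

```text
[518.02529567 284.23457122 121.27180805  91.10943591] 0.04991664086122352 {'tx': 0.8, 'ty': -2.0, 'turn': -0.1, 'z': np.float64(121.3), 'yaw': np.float64(91.11)}
```

Emit:
servo_tool(
  rows=[0.3,0.001,-0.002,0.005,0,0.3,0,0,0.004,0,0.3,0,0,0.002,0,0.3,0,0,0.001,0,0.3,0,0,0,0],
)

```text
time: 41.67
position: [0.5142, 0.2851, 0.1083]
tool_rot: [0.7, 0.714, -0.0, -0.0]
ft_force: [-2.6, -0.7, 8.0]
grip_width: 0.0498
grip_force: 15.0
```

Emit:
servo_tool(
  rows=[-0.45,0,0,0,0,-0.45,0,0,0,0,-0.45,0,0,0,0,-0.45,0,0,-0.03,0,-0.45,0,0,-0.035,0],
)

```text
time: 42.08
position: [0.5122, 0.2842, 0.1697]
tool_rot: [0.7, 0.714, -0.004, -0.002]
ft_force: [1.0, -0.9, -0.5]
grip_width: 0.0631
grip_force: 0.0
```

Emit:
servo_tool(
  rows=[-0.6,0,0,-0.035,0,-0.6,0,0,-0.035,0,-0.6,0,0,-0.03,0,-0.6,-0.03,-0.005,0,0,-0.6,-0.035,-0.008,0,0],
)

```text
time: 42.5
position: [0.505, 0.2211, 0.2747]
tool_rot: [0.699, 0.715, 0.003, 0.002]
ft_force: [0.8, -1.1, 0.0]
grip_width: 0.0694
grip_force: 0.0
```

Emit:
servo_tool(
  rows=[-0.6,-0.035,-0.008,0,0,-0.6,-0.035,-0.008,0,0,-0.6,-0.035,-0.008,0,0,-0.6,-0.035,-0.008,0,0,-0.6,-0.035,-0.008,0,0],
)

```text
time: 42.92
position: [0.4656, 0.0427, 0.2721]
tool_rot: [0.7, 0.714, -0.0, 0.0]
ft_force: [0.6, -1.4, 0.1]
grip_width: 0.0696
grip_force: 0.0
```

Emit:
servo_tool(
  rows=[-0.6,-0.035,-0.01,0,0,-0.6,-0.035,-0.01,0,0,-0.6,-0.035,-0.01,0,0,-0.6,-0.035,-0.01,0,0,-0.6,-0.035,-0.01,0,0],
)

```text
time: 43.33
position: [0.4189, -0.1334, 0.2721]
tool_rot: [0.7, 0.714, 0.0, 0.0]
ft_force: [0.3, 0.4, -0.7]
grip_width: 0.0697
grip_force: 0.0
```

Emit:
servo_tool(
  rows=[-0.6,-0.02,0,0.02,-7,-0.6,0,0,0.02,-7,-0.6,0,0,0.02,-7,-0.6,0,0,0.02,-7,-0.6,0,0,0.02,-7],
)

```text
time: 43.75
position: [0.42, -0.1522, 0.1713]
tool_rot: [0.451, 0.893, -0.0, 0.0]
ft_force: [-0.1, 0.4, -0.2]
grip_width: 0.0696
grip_force: 0.0
```

Emit:
servo_tool(
  rows=[-0.6,0,0,0.02,-7,-0.6,0,0,0.02,-7,-0.6,0,0,0.02,-7,-0.6,0,0,0.02,-7,-0.6,0,0,0.01,-4],
)

```text
time: 44.17
position: [0.4194, -0.1514, 0.0802]
tool_rot: [0.187, 0.982, 0.001, -0.001]
ft_force: [0.1, 0.7, 0.4]
grip_width: 0.0694
grip_force: 0.0
```

Emit:
servo_tool(
  rows=[-0.6,0,0,0,0,-0.6,0,0,0,0],
)

```text
time: 44.33
position: [0.4199, -0.1518, 0.0817]
tool_rot: [0.191, 0.982, 0.0, -0.001]
ft_force: [0.8, -0.6, 0.3]
grip_width: 0.0697
grip_force: 0.0
```

Run:
```python
from h import *
o=robot.get_obs();print(pose(o),o["grip_width"],go(o,417.5,-151,157.8))
```

```text
[ 419.94681365 -151.75777194   81.74906286  158.01265823] 0.06974461745597532 {'tx': 2.6, 'ty': -0.2, 'turn': 0.2, 'z': np.float64(81.7), 'yaw': np.float64(158.01)}
```

Emit:
servo_tool(
  rows=[-0.6,0.0015,0,0.03,0,-0.6,0,0,0.03,0,-0.6,0,0,0.012,0,-0.6,0,0,0.005,0,-0.6,0,0,0,0],
)

```text
time: 44.75
position: [0.419, -0.1515, 0.005]
tool_rot: [0.19, 0.982, 0.0, -0.0]
ft_force: [-0.3, -0.4, 0.9]
grip_width: 0.0693
grip_force: 0.0
```

Emit:
servo_tool(
  rows=[0.3,0,0,0,0,0.3,0,0,0,0,0.3,0,0,0,0,0.3,0,0,0,0,0.3,0,0,0,0],
)

```text
time: 45.17
position: [0.4194, -0.1517, 0.0061]
tool_rot: [0.19, 0.982, -0.0, 0.001]
ft_force: [-0.8, 0.1, 5.4]
grip_width: 0.0496
grip_force: 15.0
```

Emit:
servo_tool(
  rows=[0.3,0,0,0,0,0.3,0,0,0,0],
)

```text
time: 45.33
position: [0.4194, -0.1517, 0.0061]
tool_rot: [0.19, 0.982, -0.0, 0.001]
ft_force: [-0.2, 0.7, 5.4]
grip_width: 0.0497
grip_force: 15.0
```

Emit:
servo_tool(
  rows=[0.3,0,0,-0.03,0,0.3,0,0,-0.04,0,0.3,0,0,-0.02,7,0.3,0,0,-0.02,7,0.3,0,0,-0.02,7],
)

```text
time: 45.75
position: [0.4185, -0.1511, 0.1367]
tool_rot: [0.368, 0.93, -0.0, 0.0]
ft_force: [0.3, 0.1, -0.3]
grip_width: 0.0497
grip_force: 15.0
```

Emit:
servo_tool(
  rows=[0.3,0,0,-0.02,7,0.3,0,0,-0.02,7,0.3,0,0,-0.02,7,0.3,0,0,-0.02,7,0.3,0,0,-0.02,7],
)

```text
time: 46.17
position: [0.4182, -0.1509, 0.2363]
tool_rot: [0.631, 0.776, -0.0, -0.0]
ft_force: [1.1, -0.6, -0.2]
grip_width: 0.0497
grip_force: 15.0
```

Emit:
servo_tool(
  rows=[0.3,0,0,-0.02,7,0.3,0,0,-0.02,4,0.3,0.033,0.008,0,0,0.3,0.035,0.008,0,0,0.3,0.035,0.008,0,0],
)

```text
time: 46.58
position: [0.4405, -0.0471, 0.2758]
tool_rot: [0.701, 0.713, 0.0, 0.0]
ft_force: [1.2, -0.4, 0.3]
grip_width: 0.0499
grip_force: 15.0
```

Emit:
servo_tool(
  rows=[0.3,0.035,0.008,0,0,0.3,0.035,0.008,0,0,0.3,0.035,0.008,0,0,0.3,0.035,0.008,0,0,0.3,0.035,0.008,0,0],
)

```text
time: 47.0
position: [0.4766, 0.1297, 0.2753]
tool_rot: [0.7, 0.714, -0.0, -0.0]
ft_force: [0.1, -0.3, -0.5]
grip_width: 0.0495
grip_force: 15.0
```

Emit:
servo_tool(
  rows=[0.3,0.035,0.008,0,0,0.3,0.035,0.008,0,0,0.3,0.035,0.008,0,0,0.3,0.035,0.008,0,0,0.3,0.015,0,0,0],
)

```text
time: 47.42
position: [0.5068, 0.2876, 0.2751]
tool_rot: [0.699, 0.715, 0.001, -0.0]
ft_force: [-0.1, 0.3, 0.2]
grip_width: 0.0496
grip_force: 15.0
```

Emit:
servo_tool(
  rows=[0.3,0,0,0,0,0.3,0,0,0,0,0.3,0,0,0,0],
)

```text
time: 47.67
position: [0.5055, 0.2825, 0.2749]
tool_rot: [0.7, 0.714, -0.001, -0.0]
ft_force: [0.3, -0.5, 0.6]
grip_width: 0.05
grip_force: 15.0
```

Run:
```python
from h import *
o=robot.get_obs();print(pose(o),o["grip_width"],go(o,514.2,283.3,91.2))
```

```text
[505.52113273 282.50787298 274.91890646  91.11913385] 0.04996810761455593 {'tx': 0.6, 'ty': 8.7, 'turn': -0.1, 'z': np.float64(274.9), 'yaw': np.float64(91.12)}
```

Emit:
servo_tool(
  rows=[0.3,0.0005,0.0085,0.03,0,0.3,0,0,0.035,0,0.3,0,0,0.035,0,0.3,0,0,0.03,0,0.3,0,0,0.012,0],
)

```text
time: 48.08
position: [0.5119, 0.2812, 0.1292]
tool_rot: [0.701, 0.713, -0.004, -0.002]
ft_force: [-0.2, 0.4, -1.1]
grip_width: 0.0498
grip_force: 15.0
```

Emit:
servo_tool(
  rows=[0.3,0,0,0,0,0.3,0,0,0,0,0.3,0,0,0,0,0.3,0,0,0,0],
)

```text
time: 48.42
position: [0.5161, 0.284, 0.1351]
tool_rot: [0.7, 0.714, 0.002, 0.001]
ft_force: [-0.6, 0.1, -0.0]
grip_width: 0.0494
grip_force: 15.0
```

Run:
```python
from h import *
robot.camera("top");o=robot.get_obs();print(pose(o),o["grip_width"],go(o,514.2,283.3,91.2))
```

```text
[515.96132997 284.17365133 135.06544256  91.10151303] 0.04997055679362316 {'tx': -0.8, 'ty': -1.8, 'turn': -0.1, 'z': np.float64(135.1), 'yaw': np.float64(91.1)}
```

Emit:
servo_tool(
  rows=[0.3,-0.0008,-0.0005,0.006,0,0.3,0,0,0.004,0,0.3,0,0,0.002,0,0.3,0,0,0.001,0,0.3,0,0,0,0],
)

```text
time: 48.88
position: [0.5139, 0.2833, 0.1211]
tool_rot: [0.7, 0.714, -0.0, -0.0]
ft_force: [-2.9, -0.9, 6.7]
grip_width: 0.0495
grip_force: 15.0
```

Emit:
servo_tool(
  rows=[0.3,0,0,0.001,0,0.3,0,0,0,0],
)

```text
time: 49.05
position: [0.5139, 0.2833, 0.1211]
tool_rot: [0.7, 0.714, -0.0, 0.0]
ft_force: [-3.7, -1.3, 12.6]
grip_width: 0.0501
grip_force: 15.0
```

Emit:
servo_tool(
  rows=[-0.45,0,0,-0.001,0,-0.45,0,0,0,0,-0.45,0,0,0,0,-0.45,0,0,-0.03,0,-0.45,0,0,-0.035,0],
)

```text
time: 49.47
position: [0.5118, 0.2825, 0.1825]
tool_rot: [0.7, 0.714, -0.004, -0.002]
ft_force: [0.6, 0.5, 0.2]
grip_width: 0.0626
grip_force: 0.0
```

Emit:
servo_tool(
  rows=[-0.6,0,0,-0.035,0,-0.6,0,0,-0.03,0,-0.6,0,0,-0.02,0,-0.6,-0.03,-0.005,0,0,-0.6,-0.035,-0.006,0,0],
)

```text
time: 49.88
position: [0.5058, 0.2193, 0.2718]
tool_rot: [0.699, 0.715, 0.002, 0.001]
ft_force: [0.2, -0.6, -0.3]
grip_width: 0.0694
grip_force: 0.0
```

Emit:
servo_tool(
  rows=[-0.6,-0.035,-0.007,0,0,-0.6,-0.035,-0.007,0,0,-0.6,-0.035,-0.007,0,0,-0.6,-0.035,-0.007,0,0,-0.6,-0.035,-0.007,0,0],
)

```text
time: 50.3
position: [0.4723, 0.0411, 0.2699]
tool_rot: [0.7, 0.714, -0.0, -0.0]
ft_force: [0.5, -0.9, -0.3]
grip_width: 0.0699
grip_force: 0.0
```

Emit:
servo_tool(
  rows=[-0.6,-0.035,-0.007,0,0,-0.6,-0.035,-0.007,0,0,-0.6,-0.035,-0.007,0,0,-0.6,-0.035,-0.007,0,0,-0.6,-0.035,-0.007,0,0],
)

```text
time: 50.72
position: [0.4407, -0.1347, 0.2699]
tool_rot: [0.7, 0.714, 0.0, -0.0]
ft_force: [0.2, 0.4, 0.5]
grip_width: 0.0695
grip_force: 0.0
```

Emit:
servo_tool(
  rows=[-0.6,-0.035,-0.006,0,0,-0.6,-0.035,-0.006,0,0,-0.6,-0.035,-0.006,0,0,-0.6,-0.035,-0.006,0,0,-0.6,-0.02,0,0.01,-5],
)

```text
time: 51.13
position: [0.4207, -0.2984, 0.2614]
tool_rot: [0.669, 0.744, -0.001, 0.003]
ft_force: [0.8, 0.6, 0.1]
grip_width: 0.0697
grip_force: 0.0
```

Emit:
servo_tool(
  rows=[-0.6,0,0,0.015,-7,-0.6,0,0,0.015,-7,-0.6,0,0,0.015,-7,-0.6,0,0,0.015,-7,-0.6,0,0,0.015,-7],
)

```text
time: 51.55
position: [0.4204, -0.2936, 0.184]
tool_rot: [0.411, 0.912, 0.0, -0.0]
ft_force: [0.2, 0.2, -0.7]
grip_width: 0.0702
grip_force: 0.0
```

Emit:
servo_tool(
  rows=[-0.6,0,0,0.015,-7,-0.6,0,0,0.015,-7,-0.6,0,0,0.015,-7,-0.6,0,0,0.015,-7,-0.6,0,0,0.015,-7],
)

```text
time: 51.97
position: [0.4205, -0.2936, 0.1091]
tool_rot: [0.118, 0.993, 0.0, -0.0]
ft_force: [-0.2, -0.3, -0.4]
grip_width: 0.07
grip_force: 0.0
```

Emit:
servo_tool(
  rows=[-0.6,0,0,0.015,-7,-0.6,0,0,0.015,-7,-0.6,0,0,0,0,-0.6,0,0,0,0],
)

```text
time: 52.3
position: [0.4201, -0.2931, 0.0794]
tool_rot: [0.0, 1.0, 0.001, -0.001]
ft_force: [-0.6, 0.5, 0.3]
grip_width: 0.0695
grip_force: 0.0
```

Run:
```python
from h import *
o=robot.get_obs();print(pose(o),o["grip_width"],go(o,419.2,-292.5,179.7))
```

```text
[ 420.13024256 -293.14567376   79.38742993  179.94644234] 0.06952817875815906 {'tx': 0.9, 'ty': 0.6, 'turn': 0.2, 'z': np.float64(79.4), 'yaw': np.float64(179.95)}
```

Emit:
servo_tool(
  rows=[-0.6,0.0005,0.0005,0.03,0,-0.6,0,0,0.03,0,-0.6,0,0,0.01,0,-0.6,0,0,0.0045,0,-0.6,0,0,0,0],
)

```text
time: 52.72
position: [0.4201, -0.2931, 0.0056]
tool_rot: [-0.001, 1.0, 0.0, -0.0]
ft_force: [0.4, -0.5, 0.5]
grip_width: 0.0698
grip_force: 0.0
```

Emit:
servo_tool(
  rows=[0.3,0,0,0,0,0.3,0,0,0,0,0.3,0,0,0,0,0.3,0,0,0,0,0.3,0,0,0,0],
)

```text
time: 53.13
position: [0.4205, -0.2935, 0.0067]
tool_rot: [-0.001, 1.0, -0.001, 0.001]
ft_force: [-0.1, 1.1, 4.8]
grip_width: 0.0496
grip_force: 15.0
```

Emit:
servo_tool(
  rows=[0.3,0,0,0,0,0.3,0,0,0,0],
)

```text
time: 53.3
position: [0.4205, -0.2936, 0.0067]
tool_rot: [-0.001, 1.0, -0.001, 0.001]
ft_force: [-0.4, 0.9, 6.3]
grip_width: 0.0496
grip_force: 15.0
```

Emit:
servo_tool(
  rows=[0.3,0,0,-0.03,0,0.3,0,0,-0.04,0,0.3,0,0,-0.02,7,0.3,0,0,-0.02,7,0.3,0,0,-0.02,7],
)

```text
time: 53.72
position: [0.4199, -0.2929, 0.1371]
tool_rot: [0.184, 0.983, -0.0, 0.0]
ft_force: [0.9, -0.3, -1.2]
grip_width: 0.0499
grip_force: 15.0
```

Emit:
servo_tool(
  rows=[0.3,0,0,-0.02,7,0.3,0,0,-0.02,7,0.3,0,0,-0.02,7,0.3,0,0,-0.02,7,0.3,0,0,-0.02,7],
)

```text
time: 54.13
position: [0.4196, -0.2926, 0.2367]
tool_rot: [0.471, 0.882, 0.0, -0.0]
ft_force: [-0.4, -0.4, -0.3]
grip_width: 0.0495
grip_force: 15.0
```

Emit:
servo_tool(
  rows=[0.3,0,0,-0.02,7,0.3,0,0,-0.02,7,0.3,0,0,0,7,0.3,0,0,0,7,0.3,0,0,0,5],
)

```text
time: 54.55
position: [0.4199, -0.2928, 0.2762]
tool_rot: [0.702, 0.712, -0.0, 0.0]
ft_force: [-1.0, 0.8, -0.7]
grip_width: 0.0499
grip_force: 15.0
```

Emit:
servo_tool(
  rows=[0.3,0.03,0.005,0,0,0.3,0.035,0.006,0,0,0.3,0.035,0.006,0,0,0.3,0.035,0.007,0,0,0.3,0.035,0.007,0,0],
)

```text
time: 54.97
position: [0.4471, -0.1209, 0.2756]
tool_rot: [0.7, 0.714, -0.0, -0.0]
ft_force: [1.2, -0.6, -0.9]
grip_width: 0.0495
grip_force: 15.0
```

Emit:
servo_tool(
  rows=[0.3,0.035,0.007,0,0,0.3,0.035,0.007,0,0,0.3,0.035,0.007,0,0,0.3,0.035,0.007,0,0,0.3,0.035,0.007,0,0],
)

```text
time: 55.38
position: [0.4787, 0.0549, 0.2757]
tool_rot: [0.7, 0.714, -0.0, -0.0]
ft_force: [0.5, 0.7, 1.0]
grip_width: 0.0497
grip_force: 15.0
```

Emit:
servo_tool(
  rows=[0.3,0.035,0.007,0,0,0.3,0.035,0.007,0,0,0.3,0.035,0.007,0,0,0.3,0.035,0.007,0,0,0.3,0.035,0.007,0,0],
)

```text
time: 55.8
position: [0.5102, 0.2305, 0.2755]
tool_rot: [0.7, 0.714, -0.0, -0.0]
ft_force: [1.2, -0.5, -0.9]
grip_width: 0.0497
grip_force: 15.0
```

Emit:
servo_tool(
  rows=[0.3,0.035,0.005,0,0,0.3,0.02,0,0,0,0.3,0,0,0,0,0.3,0,0,0,0,0.3,0,0,0,0],
)

```text
time: 56.22
position: [0.5141, 0.2831, 0.2753]
tool_rot: [0.7, 0.714, -0.001, -0.0]
ft_force: [-0.7, 0.7, -0.9]
grip_width: 0.0496
grip_force: 15.0
```

Run:
```python
from h import *
o=robot.get_obs();print(pose(o),o["grip_width"],go(o,514,283.7,91.2))
```

```text
[514.1020828  283.09873042 275.33890118  91.13706294] 0.049605553681186104 {'tx': 0.6, 'ty': -0.1, 'turn': -0.1, 'z': np.float64(275.3), 'yaw': np.float64(91.14)}
```

Emit:
servo_tool(
  rows=[0.3,0.0005,0,0.03,0,0.3,0,0,0.035,0,0.3,0,0,0.035,0,0.3,0,0,0.024,0,0.3,0,0,0.005,0],
)

```text
time: 56.63
position: [0.5115, 0.2814, 0.1425]
tool_rot: [0.701, 0.713, -0.005, -0.002]
ft_force: [-0.7, -0.9, -0.4]
grip_width: 0.0494
grip_force: 15.0
```

Emit:
servo_tool(
  rows=[0.3,0,0,0,0,0.3,0,0,0,0,0.3,0,0,0,0,0.3,0,0,0,0],
)

```text
time: 56.97
position: [0.5162, 0.2846, 0.1489]
tool_rot: [0.7, 0.714, 0.002, 0.001]
ft_force: [0.7, 0.3, -0.2]
grip_width: 0.0495
grip_force: 15.0
```

Run:
```python
from h import *
robot.camera("top");o=robot.get_obs();print(pose(o),o["grip_width"],go(o,514,283.7,91.2))
```

```text
[515.95763168 284.61674103 148.65990889  91.12031776] 0.0497432417478488 {'tx': -0.9, 'ty': -2.0, 'turn': -0.1, 'z': np.float64(148.7), 'yaw': np.float64(91.12)}
```

Emit:
servo_tool(
  rows=[0.3,-0.0008,-0.0005,0.006,0,0.3,0,0,0.004,0,0.3,0,0,0.003,0,0.3,0,0,0.001,0,0.3,0,0,0,0],
)

```text
time: 57.43
position: [0.5139, 0.2835, 0.1334]
tool_rot: [0.7, 0.714, -0.0, -0.0]
ft_force: [-2.3, -1.2, 6.7]
grip_width: 0.0494
grip_force: 15.0
```

Emit:
servo_tool(
  rows=[0.3,0,0,0.001,0,0.3,0,0,0,0],
)

```text
time: 57.6
position: [0.514, 0.2835, 0.1333]
tool_rot: [0.7, 0.714, -0.0, 0.0]
ft_force: [-3.8, -2.0, 11.3]
grip_width: 0.0496
grip_force: 15.0
```

Emit:
servo_tool(
  rows=[-0.45,0,0,-0.001,0,-0.45,0,0,0,0,-0.45,0,0,0,0,-0.45,0,0,-0.03,0,-0.45,0,0,-0.035,0],
)

```text
time: 58.02
position: [0.5118, 0.2827, 0.1949]
tool_rot: [0.7, 0.714, -0.004, -0.002]
ft_force: [0.8, 0.1, -0.1]
grip_width: 0.0627
grip_force: 0.0
```

Emit:
servo_tool(
  rows=[0.1,0,0,-0.035,0,0.1,0,0,-0.035,0,0.1,0,0,-0.035,0,0.1,-0.03,0,-0.035,0,0.1,-0.035,0,-0.02,0],
)

```text
time: 58.43
position: [0.5165, 0.223, 0.3577]
tool_rot: [0.699, 0.716, 0.003, 0.001]
ft_force: [1.0, -0.2, 0.5]
grip_width: 0.0416
grip_force: 0.0
```

Emit:
servo_tool(
  rows=[0.1,-0.035,0,0,0,0.1,-0.02,0,0,0,0.1,0,0,0,0,0.1,0,0,0,0],
)

```text
time: 58.77
position: [0.5165, 0.1657, 0.354]
tool_rot: [0.701, 0.713, -0.0, -0.0]
ft_force: [-0.6, 0.1, 0.8]
grip_width: 0.0392
grip_force: 0.0
```

Run:
```python
from h import *
q=robot.camera("wrist");o=robot.get_obs(); save(q,"w9",(160,0,480,260),2.4); print(pose(o),go(o,650,204,91.2))
for d in robot.place_of(q,"panel1_mid")+robot.place_of(q,"pot1_mid")+robot.place_of(q,"handle"): print(np.round(d["at"],4),d["score"])
```

```text
[516.44536404 166.50724917 353.87701307  91.07326429] {'tx': 34.7, 'ty': 134.3, 'turn': -0.1, 'z': np.float64(353.9), 'yaw': np.float64(91.07)}
[0.5392 0.2119 0.0018] 0.44
[0.5266 0.0992 0.1213] 0.64
[0.6522 0.2079 0.244 ] 0.94
```

View pics/w9.png

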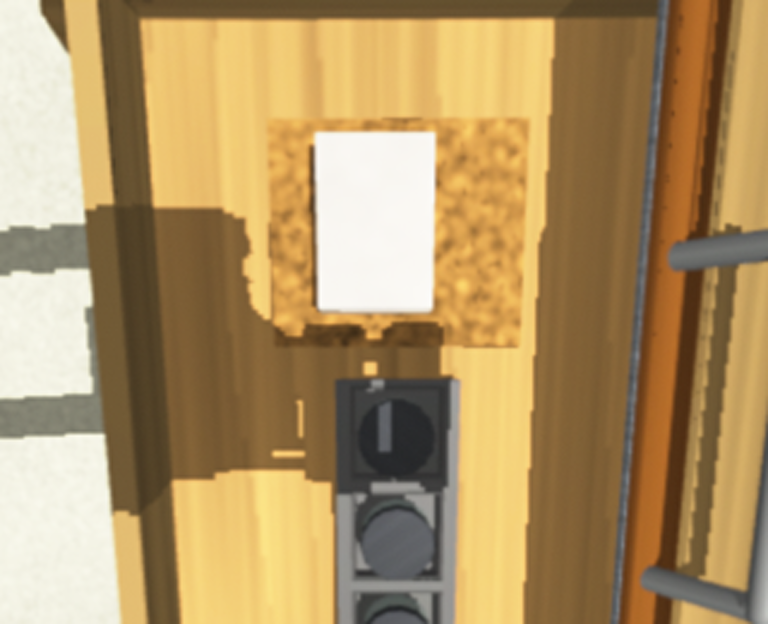

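Emit:
servo_tool(
  rows=[0.1,0.0085,0.033,0,0,0.1,0.009,0.034,0,0,0.1,0.009,0.034,0,0,0.1,0.008,0.0335,0,0,0.1,0,0,0,0],
  newtons=25,
)

```text
time: 59.38
position: [0.6555, 0.2058, 0.3514]
tool_rot: [0.7, 0.715, 0.001, 0.0]
ft_force: [0.7, -0.8, -0.4]
grip_width: 0.0388
grip_force: 0.0
```

Emit:
servo_tool(
  rows=[0.1,0,0,0.03,0,0.1,0,0,0.03,0,0.1,0,0,0.02,0,0.1,0,0,0,0,0.1,0,0,0,0],
)

```text
time: 59.8
position: [0.6491, 0.2044, 0.2729]
tool_rot: [0.7, 0.714, -0.001, -0.001]
ft_force: [-0.1, 1.2, 0.1]
grip_width: 0.0394
grip_force: 0.0
```

Run:
```python
from h import *
o=robot.get_obs(); print(pose(o),go(o,650.5,204.3,91.2))
```

```text
[649.13830592 204.38266529 272.94923829  91.20259843] {'tx': -0.1, 'ty': 1.4, 'turn': 0.0, 'z': np.float64(272.9), 'yaw': np.float64(91.2)}
```

Emit:
servo_tool(
  rows=[0.1,0,0.001,0.02,0,0.1,0,0,0.017,0,0.1,0,0,0.008,0,0.1,0,0,0,0,0.1,0,0,0,0],
)

```text
time: 60.22
position: [0.652, 0.2039, 0.2307]
tool_rot: [0.7, 0.714, 0.001, 0.001]
ft_force: [0.3, -0.6, 0.2]
grip_width: 0.039
grip_force: 0.0
```

Emit:
servo_tool(
  rows=[1,0,0,0,0,1,0,0,0,0,1,0,0,0,0,1,0,0,0,0,1,0,0,0,0],
)

```text
time: 60.63
position: [0.6507, 0.2036, 0.2298]
tool_rot: [0.7, 0.714, -0.0, -0.001]
ft_force: [-8.4, -0.7, 5.0]
grip_width: 0.0138
grip_force: 3.7
```

Emit:
servo_tool(
  rows=[1,0,0,0,0,1,0,0,0,0],
)

```text
time: 60.8
position: [0.6497, 0.2036, 0.2298]
tool_rot: [0.7, 0.714, -0.001, -0.001]
ft_force: [-5.5, -0.3, 4.4]
grip_width: 0.0109
grip_force: 25.0
```

Emit:
servo_tool(
  rows=[1,0,-0.017,-0.009,0,1,0,-0.0178,-0.0075,0,1,0,-0.0185,-0.006,0,1,0,-0.019,-0.004,0,1,0,-0.019,-0.0024,0],
)

```text
time: 61.22
position: [0.5646, 0.202, 0.26]
tool_rot: [0.7, 0.714, 0.005, 0.004]
ft_force: [6.3, 0.6, 0.3]
grip_width: 0.0112
grip_force: 25.0
```

Emit:
servo_tool(
  rows=[1,0,-0.0193,-0.0007,0,1,0,-0.0193,0.001,0,1,0,-0.019,0.003,0,1,0,-0.019,0.0045,0,1,0,-0.018,0.006,0],
)

```text
time: 61.63
position: [0.4702, 0.2003, 0.2477]
tool_rot: [0.7, 0.714, 0.006, 0.005]
ft_force: [3.3, -0.5, 5.5]
grip_width: 0.011
grip_force: 25.0
```

Emit:
servo_tool(
  rows=[1,0,-0.0175,0.008,0,1,0,-0.017,0.0095,0,1,0,-0.016,0.011,0,1,0,-0.013,0.0105,0,1,0,0,0,0],
)

```text
time: 62.05
position: [0.3997, 0.1989, 0.2048]
tool_rot: [0.7, 0.714, -0.0, -0.001]
ft_force: [-2.7, 1.5, -1.4]
grip_width: 0.0108
grip_force: 25.0
```

Emit:
servo_tool(
  rows=[1,0,0,0,0,1,0,0,0,0],
)

```text
time: 62.22
position: [0.4003, 0.1989, 0.2053]
tool_rot: [0.7, 0.714, -0.002, -0.002]
ft_force: [-6.7, 1.2, 4.6]
grip_width: 0.0114
grip_force: 25.0
```

Emit:
servo_tool(
  rows=[1,0,-0.004,0.004,0,1,0,-0.004,0.004,0,1,0,-0.003,0.003,0,1,0,0,0,0,1,0,0,0,0],
)

```text
time: 62.63
position: [0.3895, 0.1987, 0.1949]
tool_rot: [0.7, 0.714, -0.001, -0.002]
ft_force: [-7.7, 1.6, 7.0]
grip_width: 0.0108
grip_force: 25.0
```

Emit:
servo_tool(
  rows=[1,0,-0.002,0.002,0,1,0,-0.001,0.001,0,1,0,0,0,0],
)

```text
time: 62.88
position: [0.387, 0.1987, 0.1922]
tool_rot: [0.7, 0.714, -0.001, -0.001]
ft_force: [-8.0, 1.4, 9.0]
grip_width: 0.0112
grip_force: 25.0
```

Emit:
servo_tool(
  rows=[1,0,-0.0015,0.0015,0,1,0,0,0,0,1,0,0,0,0],
)

```text
time: 63.13
position: [0.3856, 0.1986, 0.1907]
tool_rot: [0.7, 0.714, -0.001, -0.001]
ft_force: [-7.5, 0.8, 9.7]
grip_width: 0.011
grip_force: 25.0
```

Emit:
servo_tool(
  rows=[1,0,-0.0015,0.0015,0,1,0,0,0,0,1,0,0,0,0],
)

```text
time: 63.38
position: [0.3842, 0.1986, 0.1892]
tool_rot: [0.7, 0.714, -0.001, -0.001]
ft_force: [-6.8, 1.7, 9.9]
grip_width: 0.011
grip_force: 25.0
```

Emit:
servo_tool(
  rows=[1,0,-0.002,0.002,0,1,0,0,0,0,1,0,0,0,0],
)

```text
time: 63.63
position: [0.3839, 0.1986, 0.1886]
tool_rot: [0.7, 0.714, 0.001, 0.0]
ft_force: [-6.8, 0.1, 17.2]
grip_width: 0.0108
grip_force: 25.0
```

Emit:
servo_tool(
  rows=[1,0,-0.002,0.002,0,1,0,0,0,0,1,0,0,0,0],
)

```text
time: 63.88
position: [0.384, 0.1987, 0.1878]
tool_rot: [0.7, 0.714, 0.002, 0.002]
ft_force: [-6.7, -1.1, 25.7]
grip_width: 0.0111
grip_force: 25.0
```

Emit:
servo_tool(
  rows=[0.1,0,0,0,0,0.1,0,0,0,0,0.1,0,0,0,0,0.1,0,0,-0.02,0,0.1,0,0,-0.03,0],
)

```text
time: 64.3
position: [0.3797, 0.1976, 0.2327]
tool_rot: [0.7, 0.714, -0.003, -0.002]
ft_force: [-0.3, 0.0, -0.0]
grip_width: 0.0348
grip_force: 0.0
```

Emit:
servo_tool(
  rows=[0.1,0,0,-0.03,0,0.1,0,0,-0.03,0,0.1,-0.03,0,-0.02,0,0.1,-0.035,0,0,0,0.1,-0.035,0,0,0],
)

```text
time: 64.72
position: [0.3846, 0.0974, 0.316]
tool_rot: [0.699, 0.715, 0.001, 0.002]
ft_force: [0.1, 0.1, 0.1]
grip_width: 0.0392
grip_force: 0.0
```

Emit:
servo_tool(
  rows=[0.1,-0.035,0,0,0,0.1,-0.035,0,0,0,0.1,-0.035,0,0,0,0.1,-0.035,0,0,0,0.1,0,0,0,0],
)

```text
time: 65.13
position: [0.3875, -0.0479, 0.3147]
tool_rot: [0.703, 0.712, -0.001, 0.002]
ft_force: [-0.4, -0.1, 0.7]
grip_width: 0.0393
grip_force: 0.0
```

Run:
```python
from h import *
for n in("top","scene"):
    t=robot.camera(n); 
    for d in robot.place_of(t,"handle"): print(n,np.round(d["at"],4),d["score"])
    im=t["pixels"]; b=cv2.imread("pics/%s0.png"%n)[:,:,::-1]
    if n=="top": W=[im[250:330,120:280],b[250:330,120:280]]
cv2.imwrite("pics/end.png",cv2.resize(np.vstack(W)[:,:,::-1],None,fx=3.6,fy=3.6,interpolation=cv2.INTER_CUBIC))
o=robot.get_obs(); print(pose(o),o["ft_force"])
```

```text
top [0.3811 0.2019 0.2042] 0.88
scene [0.384  0.2046 0.205 ] 0.73
[385.62506529 -41.15397643 314.16382212  91.12914406] [ 0.74282216  0.28936569 -0.06062706]
```

View pics/end.png

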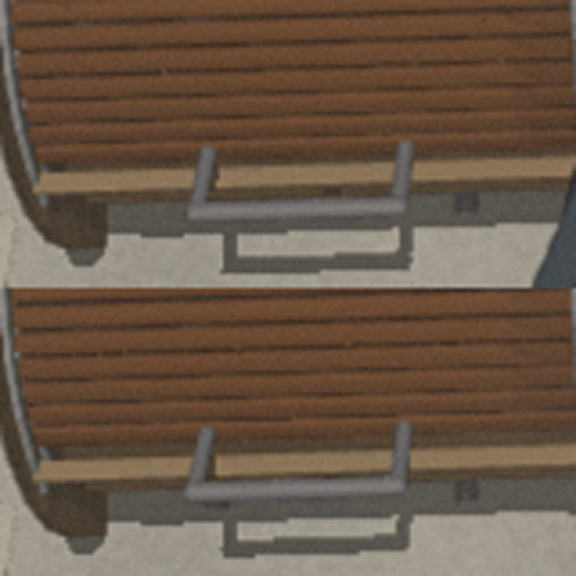

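```bash
python3 -c "
from rig import robot
print(robot.hand_in())"
```

```text
the job is handed in; nothing more can be done
None
```

I handed the job in at about 65 s of the 210 s, but got no verdict back: the three panels are piled on the cork pad, the three dark pots are in the rack pockets, and the door is shut to its stop; I did not touch the eraser, tape roll or tin.

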